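# Stand the tablet carton up to be read through the magnifier

### The job

Flip the red ratchet pawl on the magnifier stand and push the lens back until it stands fully upright. Then stand the flat tablet carton on one of its thin 60 mm ends, upright and free-standing, wholly on the green pad with its teal printed face squarely towards the lens; set it down, do not drop it. Leave the other things on the shelf where they are.

Things in the scene. Friction and masses are not known exactly. Their poses are not given: they have to be found in the camera images.
- pad (a point): Centre of the green reading pad (60 mm along x, 100 mm along y) on the grey base of the magnifier stand, at the base's top surface, 4 mm above the shelf. x points level from the lens across the pad, away from the lens; z up. The lens hinge lies 80 mm back along -x. The base is fixed to the shelf and spans x -127 to +38 mm and y -60 to +60 mm in this frame, plus an ear carrying the pawl out to y +91 mm.
- hinge (a point): Point on the lens hinge axis (midway across the lens), 34 mm above the shelf; fixed to the stand, axes as the pad's (the hinge axis is y).
- lens (a joint): Tilt of the chrome-framed magnifying lens (round, 92 mm over the rim, 10 mm thick, its centre 62 mm from the hinge axis). 0 = upright against its back stop; positive = leaning forward over the pad, up to 0.8. A stiff friction hinge (about 0.16 N m) keeps it where it is left. While the red pawl is engaged a ratchet wheel stops it going back below about 0.58; with the pawl flipped it can be pushed back with 2 to 3 N at the rim.
- lens_top (a point): Outermost point of the lens rim, opposite the hinge, 109 mm from the hinge axis; moves with the lens.
- pawl (a joint): Angle of the red ratchet pawl. 0 = engaged (handle leaning about 0.35 rad towards the pad); it grows to 0.9 (handle leaning away from the pad) as its handle is pushed in the pad's -x direction; released from about 0.35, fully flipped at 0.9. It stays where it is left; about 1 N at the handle moves it.
- pawl_tip (a point): Centre of the 14 mm ball at the top of the pawl's red 10 mm thick handle; moves with the pawl. The pawl's pivot axis is level, along the pad's y, 62 mm above the shelf; the ball is 45 mm from it and about 104 mm above the shelf when engaged. The handle stands beside the lens, at y = +72 mm in the pad frame (the lens rim reaches y = 46 mm).
- carton_center (a point): Centre of the tablet carton, a stiff closed box 96 mm long (x) by 60 mm wide (y) by 24 mm thick (z), 0.08 to 0.15 kg. z points out of the printed face (teal with three white discs); the other faces are plain cream. It starts lying flat on the shelf, printed face up, its centre 12 mm above the shelf.
- denture_box: Closed mint-green denture box with flip lid, 87 x 77 x 43 mm high. Bystander. Origin at the centre of its underside; z up.
- tablet_tube: Closed aluminium tablet tube standing upright, white cap, 32 mm diameter, 100 mm tall. Bystander. Origin at the centre of its underside; z up.
- brush_holder: White ceramic toothbrush holder, 76 mm diameter, 95 mm tall, two toothbrushes reaching 185 mm. Bystander. Origin at the centre of its underside; z up.
- tweezers: Steel tweezers lying flat, 105 mm long, 12 mm wide, 7 mm high, origin near the middle. Bystander.
- tumbler: Blue ceramic tumbler, 72 mm diameter, 90 mm tall. Bystander. Origin at the centre of its underside; z up.
- cream_jar: Amber cream jar with white cap, 56 mm diameter, 45 mm tall. Bystander. Origin at the centre of its underside; z up.
- soap_dish: White soap dish with cream bar of soap, 80 x 110 mm, 34 mm high. Bystander. Origin at the centre of its underside; z up.
Things that resemble listed ones, but are neither listed nor needed, are in the scene too. Of the things that look like the part that bears carton_center, the middle-sized one is meant.

How it is judged (in metres and radians):
On the way, in this order (a step that is already met when the one before it is completed fails the run):
1. the pawl is flipped (beyond 0.5 rad) (value of joint pawl above 0.5 rad), for 0.1 s.
2. the lens is pushed back upright (within 0.15 rad) (value of joint lens below 0.15 rad), for 0.2 s.
At the end, for the whole second after the job is handed in: The lens is upright (within 0.15 rad); the carton stands at rest on either 60 mm end on the green pad, its long axis within 0.1 rad of vertical, its centre within 22 mm (pad x) and 24 mm (pad y) of the pad's centre, its printed face towards the lens within 0.3 rad (value of joint lens below 0.15 rad and angle between the x axis of carton_center and the z axis of pad, either way round below 0.1 rad and z of carton_center in the frame of pad between 0.043 and 0.053 m and angle between the z axis of carton_center and the x axis of pad, either way round below 0.3 rad and z of hinge in the frame of carton_center above 0.03 m and x of carton_center in the frame of pad between -0.022 and 0.022 m and y of carton_center in the frame of pad between -0.024 and 0.024 m and linear speed of carton below 0.02 m/s); the robot touches nothing.
It fails at once if a bystander is moved more than 30 mm (distance of any of denture_box, tablet_tube, brush_holder, tweezers, tumbler, cream_jar, soap_dish from where it was at the start of the episode above 0.03 m).
It fails at once if the carton is dropped: let go over the pad more than about 15 mm above its standing height (horizontal distance between carton_center and pad below 0.06 m and contact force between the fingers and carton below 0.02 N and z of carton_center in the frame of pad above 0.063 m).
It also fails if it takes over 72 s, if anything falls off the work surface, if the arm or the gripper's body presses on something with over 40 N, if the wrist force passes 120 N, or if a joint passes its speed limit or range.

### The arm

A 6-joint arm with a two-finger parallel gripper is mounted at the origin on the work surface. World frame = base frame: x ahead of the robot, y to its left, z up, the work surface at z = 0. Lengths are in m, angles in degrees, forces in N, time in s.
With the tool pointing down it reaches from about 0.25 to 0.725 m from the base axis. Payload 9.7 kg.
Tool frame: the origin (TCP) lies between the finger pads; the fingertips stand 11 mm ahead of it and the grasp point (between the pads) lies 8 mm behind it; z points along the fingers, y is the direction in which the jaws open and shut (so a half turn about z gives the same grasp; the last joint's range is limited). The gripper opens to 85 mm and grips with 20 to 120 N. Pads are 22 mm wide; open, the fingers measure 114 mm over their backs; the gripper's body (76 mm by 85 mm) begins 54 mm behind the grasp point. The pads swing forward as they close: fully open they stand 13 mm farther back than shut.
Start: joints at [-67.781, 4.979, 10.078, 95.1, 0, 90], TCP at [0.208, -0.509, 0.242] pointing down, gripper open.
Joint ranges: [-179.16, 179.16], [-48.56, 103.87], [-65.8, 70.77], [-126.05, 130.52], [-82.76, 87.17], [-180, 180]. Speed limits (degrees/s): [127.2, 127.2, 147.25, 180, 180, 180].

### API

Orientations are given as [roll, pitch, yaw] about the fixed x, y, z axes, in that order (R = Rz(yaw) Ry(pitch) Rx(roll)).
In Python, from workcell import bot gives the robot as it stands.
- The arm moves only by the tool play_rows, never from a script. Its argument "targets" is a list of rows, each an object of numbers: "fingers": the gripper command: -1 is shut, 1 is fully open, values between are in proportion; "x", "y", "z": the shift along the tool's x, y, z in m; "wx", "wy", "wz": the turn, a rotation vector about the tool's x, y, z in degrees. In form: [{"fingers": .., "x": .., "y": .., "z": .., "wx": .., "wy": .., "wz": ..}, ...]. A call has 1 to 20 rows; each row is the pose to reach, as a shift and turn from the pose commanded when the call began, along the tool's axes at that moment; what a row does not reach only later rows make up. A row lasts 1/12 s, in which the tool goes at most 41.7 mm and 7.16 degrees, less where a joint would pass 70% of its speed; a pose out of reach is approached as far as the arm can. A call with a gripper value outside its range is refused whole. The fingers move at their own pace and stop on an object; "grip_force" is the grip in N (left out, the last holds). Time passes only in rows, so rows that repeat a pose let the fingers close. It gives the time, the measured TCP pose, the force and the opening at its end, in the units of the state.
- bot.get_obs(): the state, without advancing time (a new reading comes with each control period).
- bot.camera(name): name is "scene" or "top" or "wrist"; returns (picture, depth): 384x512x3 uint8, blue, green, red; 384x512 float32, m along the optical axis (not along the pixel's ray), 0 where there is no reading.
- bot.get_calibration(name): a dict with "fx", "fy", "cx", "cy" (pixels), "camera_from_world" (4x4, takes a point from world to camera coordinates). Camera axes: x right, y down, z forward; pixel columns grow to the right and rows downward; lengths in m; the calibration is good to about 2 mm. A picture is of the moment at which its call begins: read the wrist's pose just before it. get_calibration takes no time and is no camera call; for the wrist camera it gives the pose at the moment of the call.
- bot.job_done(): hands the job in, once; it reports no verdict.
Trained networks look in the newest picture that a camera, given by its name, has taken for a name from the list of things; names that differ only in an ending like _2 or _b are one class to them, and where a whole thing is asked for, a point or a joint stands for the part that bears it (a point fixed in the world has none). Each returns a list of dicts, best first, with "confidence" (0 to 1); they miss things now and then, are a little off and sometimes report something else, mostly with a low value. They report only what shows in the picture. A call takes as long as a camera call. They do not tell look-alikes from the thing itself.
- bot.look_for(query, camera): "extent" ([left, top, right, bottom] in pixels, round what is visible of it).
- bot.outline_of(query, camera): "region" (384x512 bool, what is visible of it) and "extent" ([left, top, right, bottom] in pixels, round what is visible of it).
- bot.place_of(query, camera): "point" ([row, column] in pixels: a listed point, or the origin of a listed thing).
The state is a dict: "time": time; "q": joint angles; "qd": joint speeds; "joint_efforts": joint torques, N m; "ee_pos": TCP position; "tcp_rot": TCP orientation; "wrist_force": force on the tool from outside, world axes, zero at the start; "torque": the same for the moment, N m; "opening": finger opening in m.
Only numpy, scipy, OpenCV 4.12 (cv2) and the standard library are available. Lean on these libraries where they do the work, as an engineer would, in place of code of your own. Each camera call takes 0.05 s, during which the arm holds its last target.

## Working session

There is one attempt and no reset: what is moved stays moved. The work goes in short steps, Python scripts to look and compute and a tool call to move; the robot and the scene stay as the last step left them, time stands still between calls to the robot, and variables do not carry over. Pictures are saved under pics/ and viewed, and the job is handed in when it is done.

Besides the shell and the picture viewer there is one more tool, called by a JSON object that holds its "api" and its "payload", one argument or row to a line. play_rows: Moves the arm, as the interface text tells. Its arguments: {"type":"object","properties":{"targets":{"type":"array","items":{"type":"object","properties":{"fingers":{"type":"number"},"x":{"type":"number"},"y":{"type":"number"},"z":{"type":"number"},"wx":{"type":"number"},"wy":{"type":"number"},"wz":{"type":"number"}}}},"grip_force":{"type":"number"}},"required":["targets"]}

```bash
mkdir -p pics; ls; python3 - <<'E'
from workcell import bot
import cv2,numpy as np
print(bot.get_obs())
for c in ["scene","top","wrist"]:
    p,d=bot.camera(c); cv2.imwrite(f"pics/{c}0.png",p); np.save(f"pics/{c}0d.npy",d)
    k=bot.get_calibration(c); print(c,k)
    np.savez(f"pics/{c}0.npz",p=p,d=d,M=k["camera_from_world"],K=[k["fx"],k["fy"],k["cx"],k["cy"]])
    for q in ["carton_center","pawl_tip","pad","lens_top","hinge"]:
        print(q,[(r["point"],round(r["confidence"],2)) for r in bot.place_of(q,c)])
E
```

```text
pics
{'time': 0.0, 'q': array([-6.77793765e+01,  5.01114219e+00,  1.00359249e+01,  9.50979800e+01,
        5.40269563e-04,  9.00003078e+01]), 'qd': array([-0.02177043, -0.06557044, -0.08410008, -0.07018834,  0.06915859,
        0.03910922]), 'joint_efforts': array([ 1.94723005e-03, -5.20385635e+01,  4.64802969e+01,  1.62334606e-02,
        1.57253289e-04,  2.33425021e-05]), 'ee_pos': array([ 0.20792453, -0.5089729 ,  0.24159581]), 'tcp_rot': array([-1.79926803e+02, -5.39875912e-04,  2.22203150e+01]), 'wrist_force': array([-0.24878941,  0.22295759,  1.00595657]), 'torque': array([ 0.03403969, -0.00941095, -0.0554007 ]), 'opening': 0.0851839916928713}
scene {'fx': 392.9748789360314, 'fy': 392.9748789360314, 'cx': 259.36937106692375, 'cy': 187.60964095833262, 'camera_from_world': array([[ 0.00433756,  0.99994155,  0.00990377, -0.00606426],
       [ 0.7608764 ,  0.00312629, -0.64888931, -0.32675897],
       [-0.64888234,  0.01035014, -0.76081837,  1.44052215],
       [ 0.        ,  0.        ,  0.        ,  1.        ]])}
carton_center [([243.6, 228.3], 0.88), ([152.8, 179.1], 0.82), ([1
[... 684 characters left out ...]
49)]
pad [([196.8, 193.0], 0.86), ([241.3, 112.6], 0.67), ([208.9, 301.5], 0.21)]
lens_top [([196.8, 182.5], 0.75), ([169.6, 111.8], 0.37)]
hinge [([200.5, 166.0], 0.96)]
wrist {'fx': 273.22913905764295, 'fy': 273.22913905764295, 'cx': 255.5373271933885, 'cy': 187.39805036033988, 'camera_from_world': array([[ 3.78000136e-01, -9.25805532e-01, -1.22276876e-04,
        -5.49139897e-01],
       [-8.93896187e-01, -3.65006137e-01,  2.60230911e-01,
        -3.33769210e-02],
       [-2.40967848e-01, -9.82580167e-02, -9.65546404e-01,
         3.77268207e-01],
       [ 0.00000000e+00,  0.00000000e+00,  0.00000000e+00,
         1.00000000e+00]])}
carton_center []
pawl_tip []
pad []
lens_top []
hinge []
```

View pics/scene0.png

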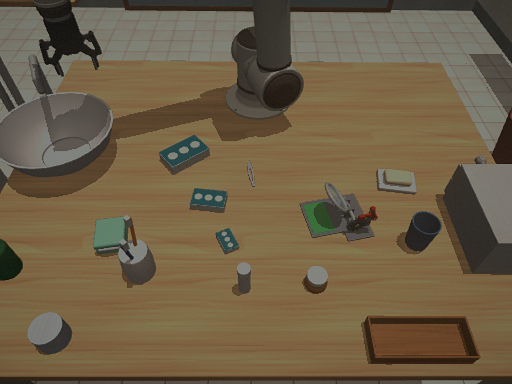

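View pics/top0.png

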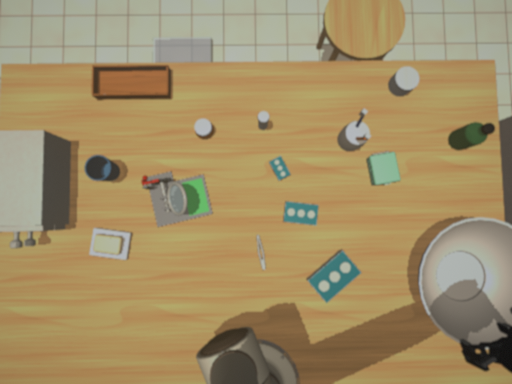

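```bash
cat > h.py <<'E'
import numpy as np,cv2
def load(n):
    z=np.load(n); return z["p"],z["d"],z["M"],z["K"]
def cloud(d,M,K):
    v,u=np.mgrid[:d.shape[0],:d.shape[1]]
    c=np.stack([(u-K[2])/K[0]*d,(v-K[3])/K[1]*d,d],-1)
    R=M[:3,:3];t=M[:3,3]
    return (c-t)@R
def ray(M,K,uv,z):
    R=M[:3,:3];t=M[:3,3]; o=-R.T@t
    r=R.T@np.array([(uv[0]-K[2])/K[0],(uv[1]-K[3])/K[1],1]); return o+r*(z-o[2])/r[2]
def proj(M,K,p):
    c=M[:3,:3]@np.asarray(p)+M[:3,3]; return np.array([K[0]*c[0]/c[2]+K[2],K[1]*c[1]/c[2]+K[3]])
E
python3 - <<'E'
from h import *
for n,(x0,y0,x1,y1) in dict(top=(130,160,220,235),scene=(290,170,390,245)).items():
    p,d,M,K=load(f"pics/{n}0.npz")
    cv2.imwrite(f"pics/{n}0z.png",cv2.resize(p[y0:y1,x0:x1],None,fx=7,fy=7,interpolation=cv2.INTER_CUBIC))
    hsv=cv2.cvtColor(p,cv2.COLOR_BGR2HSV); X=cloud(d,M,K)
    # green pad
    for nm,lo,hi in [("green",(50,120,60),(70,255,255)),("teal",(82,80,50),(100,255,255))]:
        m=cv2.inRange(hsv,lo,hi); k,l,s,c=cv2.connectedComponentsWithStats(m)
        for i in range(1,k):
            if s[i,4]<60: continue
            if nm=="teal":
                cs,_=cv2.findContours((l==i).astype(np.uint8),0,2); mm=np.zeros_like(m); cv2.drawContours(mm,cs,-1,255,-1)
            else: mm=(l==i).astype(np.uint8)
            P=X[(mm>0)&(d>0)]
            z=np.median(P[:,2]); P=P[abs(P[:,2]-z)<.008]
            r=cv2.minAreaRect((P[:,:2]*1000).astype(np.float32))
            print(n,nm,s[i],"z",round(z,4),"rect",np.round(cv2.boxPoints(r)).tolist(),r, P.mean(0).round(4))
E
```

```text
top teal [271 161  12  18  62] z 0.0169 rect [[590.0, -81.0], [595.0, -91.0], [644.0, -65.0], [639.0, -55.0]] ((617.0477294921875, -73.10163879394531), (55.25664138793945, 11.234335899353027), 27.984350204467773) [ 0.617 -0.073  0.017]
top teal [285 203  32  21 363] z 0.0252 rect [[458.0, -183.0], [510.0, -189.0], [521.0, -101.0], [469.0, -94.0]] ((489.60723876953125, -141.7001953125), (89.0528564453125, 52.4684944152832), 82.87064361572266) [ 0.49   -0.1377  0.0252]
top teal [310 253  50  48 825] z 0.0342 rect [[240.0, -208.0], [320.0, -304.0], [379.0, -255.0], [300.0, -159.0]] ((309.8492126464844, -231.3853759765625), (77.10662078857422, 124.51531982421875), 39.56495666503906) [ 0.3096 -0.2313  0.0343]
scene green [304 203  30  30 309] z 0.0054 rect [[487.0, 184.0], [500.0, 128.0], [594.0, 149.0], [581.0, 205.0]] ((540.4894409179688, 166.49310302734375), (97.0484390258789, 57.79239273071289), 12.856464385986328) [0.545  0.1648 0.0053]
scene teal [160 135  48  31 528] z 0.035 rect [[236.0, -204.0], [316.0, -305.0], [379.0, -255.0], [299.0, -154.0]] ((307.1443786621094, -229.25779724121094), (80.12541198730469, 128.90025329589844), 38.38991165161133) [ 0.3085 -0.2301  0.0349]
scene teal [190 189  37  18 371] z 0.0256 rect [[450.0, -182.0], [510.0, -191.0], [524.0, -98.0], [464.0, -89.0]] ((486.58831787109375, -139.95330810546875), (94.0840072631836, 60.59769058227539), 81.39408874511719) [ 0.4879 -0.14    0.0256]
scene teal [216 229  22  22 188] z 0.0171 rect [[586.0, -80.0], [603.0, -112.0], [655.0, -84.0], [638.0, -52.0]] ((620.513671875, -81.94407653808594), (59.36996078491211, 36.24257278442383), 27.53715705871582) [ 0.6208 -0.0818  0.0172]
```

```bash
python3 - <<'E'
from h import *
a=cv2.imread("pics/top0z.png");b=cv2.imread("pics/scene0z.png");print(a.shape,b.shape)
E
```

```text
(525, 630, 3) (525, 700, 3)
```

View pics/top0z.png

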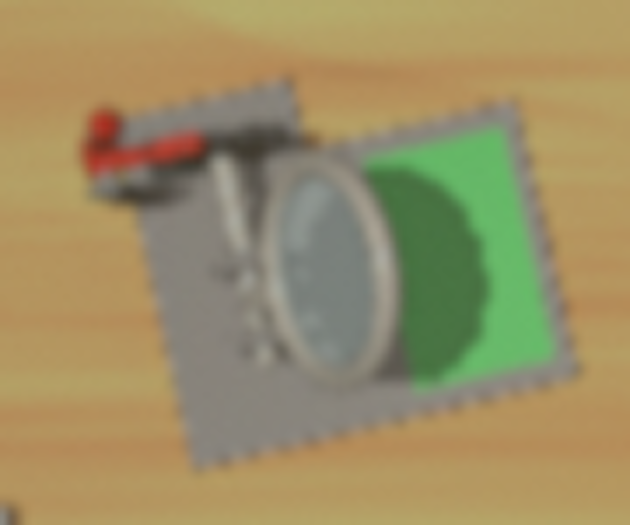

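View pics/scene0z.png

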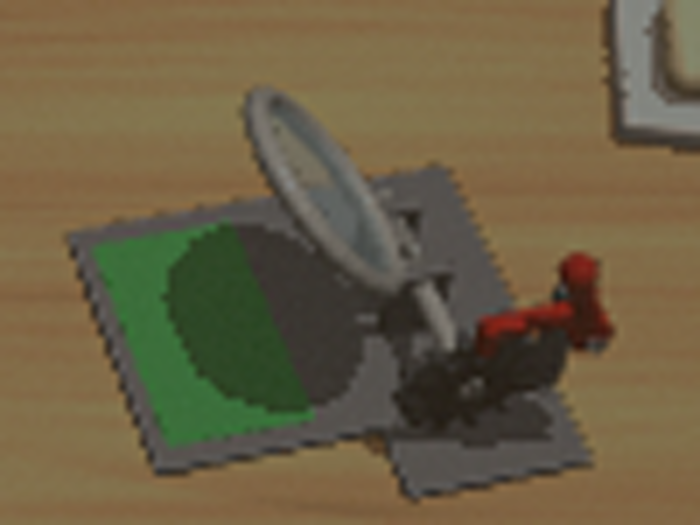

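```bash
python3 - <<'E'
from h import *
T=load("pics/top0.npz")[2:];S=load("pics/scene0.npz")[2:]
zt=lambda u,v:((u+.5)/7+130-.5,(v+.5)/7+160-.5)
zs=lambda u,v:((u+.5)/7+290-.5,(v+.5)/7+170-.5)
loc=np.array([[38,60],[38,-60],[-127,-60],[-127,91]])/1000.
loc2=np.array([[38,-60],[38,60],[-127,-60]])/1000.
A=[ray(*T,zt(*q),.004)[:2] for q in [(514,101),(580,374),(196,468)]]
B=[ray(*S,zs(*q),.004)[:2] for q in [(68,235),(155,472),(443,164)]]
def fit(l,w):
    w=np.array(w);lc=l.mean(0);wc=w.mean(0);H=(l-lc).T@(w-wc);U,_,V=np.linalg.svd(H);R=V.T@np.diag([1,np.linalg.det(V.T@U.T)])@U.T
    t=wc-R@lc; print(t,"xang",np.degrees(np.arctan2(R[1,0],R[0,0])),"res",np.linalg.norm(l@R.T+t-w,axis=1)); return R,t
R,t=fit(loc[:3],A);
fit(loc2,B)
# scene pic: 68,235 nearer robot => world small x = pad y -60
fit(np.vstack([loc[:3],loc2]),A+B)
# ball triangulation
def rd(c,uv):
    M,K=c;return -M[:3,:3].T@M[:3,3], M[:3,:3].T@np.array([(uv[0]-K[2])/K[0],(uv[1]-K[3])/K[1],1])
o1,d1=rd(T,zt(103,123));o2,d2=rd(S,zs(578,268))
s=np.linalg.lstsq(np.c_[d1,-d2],o2-o1,rcond=None)[0];p1=o1+s[0]*d1;p2=o2+s[1]*d2
print("ball",p1,p2, "pad-frame",R.T@((p1+p2)[:2]/2-t))
for n in ["top","scene"]:
    for q in ["a"]:
        pass
E
```

```text
[0.54233987 0.16484703] xang -76.9820347960737 res [0.00121946 0.00051994 0.0009128 ]
[0.53931709 0.16701644] xang -77.11147683215589 res [0.00169423 0.00130849 0.00054575]
[0.54082849 0.16593172] xang -77.0467703261227 res [0.00069708 0.0022573  0.00273446 0.0022742  0.00274593 0.00162364]
ball [0.58889485 0.28236211 0.11065495] [0.58893333 0.28280479 0.11079176] pad-frame [-0.10421939  0.07189813]
```

```bash
cat >> h.py <<'E'
from scipy.spatial.transform import Rotation as Ro
PAD=np.array([.5408,.1659,.004]);TH=np.radians(-77.05)
XP=np.array([np.cos(TH),np.sin(TH),0]);YP=np.array([-XP[1],XP[0],0])
def padw(x,y,z): # z above shelf
    return np.array([PAD[0],PAD[1],0])+x*XP+y*YP+np.array([0,0,z])
def frame(zdir,ydir):
    z=np.array(zdir,float);z/=np.linalg.norm(z);y=np.array(ydir,float);y-=z*(y@z);y/=np.linalg.norm(y)
    return Ro.from_matrix(np.c_[np.cross(y,z),y,z])
def rel(p,R,p0,R0):
    return (R0.inv().apply(np.array(p)-p0)).round(4), (R0.inv()*R).as_rotvec(degrees=True).round(2)
def cur(bot):
    o=bot.get_obs(); return o["ee_pos"],Ro.from_euler("xyz",o["tcp_rot"],degrees=True),o
E
python3 - <<'E'
from h import *; from workcell import bot
p,R,o=cur(bot)
V=frame([0,0,-1],XP)
print(V.as_euler("xyz",True))
print(rel(padw(-.060,.072,.20),V,p,R))
print(R.as_matrix().round(3))
# lens tip from depth cloud
for n in ["top","scene"]:
    im,d,M,K=load(f"pics/{n}0.npz");X=cloud(d,M,K);q=X-PAD
    x=q@XP;y=q@YP;z=X[...,2]
    m=(abs(y)<.06)&(x>-.13)&(x<.03)&(z>.02)&(z<.2)&(d>0)
    for lo in np.arange(.02,.15,.015):
        mm=m&(z>lo)&(z<lo+.015)
        if mm.any(): print(n,round(lo,3),mm.sum(),x[mm].min().round(3),x[mm].max().round(3))
E
```

```text
[180.     0.    12.95]
(array([ 0.6441, -0.5467,  0.0423]), array([0.  , 0.  , 9.27]))
[[ 0.926  0.378 -0.   ]
 [ 0.378 -0.926 -0.   ]
 [-0.     0.    -1.   ]]
top 0.02 14 -0.123 -0.06
top 0.035 132 -0.124 -0.064
top 0.05 95 -0.118 -0.052
top 0.065 137 -0.125 -0.042
top 0.08 126 -0.046 -0.027
top 0.095 119 -0.035 -0.012
top 0.11 80 -0.021 -0.006
scene 0.02 36 -0.127 -0.057
scene 0.035 103 -0.122 -0.055
scene 0.05 58 -0.082 -0.058
scene 0.065 80 -0.116 -0.037
scene 0.08 78 -0.046 -0.026
scene 0.095 71 -0.034 -0.012
scene 0.11 72 -0.021 -0.007
```

{"api": "play_rows", "payload": {
  "targets": [
    {"fingers": -1, "x": 0.644, "y": -0.547, "z": 0.042, "wx": 0, "wy": 0, "wz": 9.27},
    {"fingers": -1, "x": 0.644, "y": -0.547, "z": 0.042, "wx": 0, "wy": 0, "wz": 9.27},
    {"fingers": -1, "x": 0.644, "y": -0.547, "z": 0.042, "wx": 0, "wy": 0, "wz": 9.27},
    {"fingers": -1, "x": 0.644, "y": -0.547, "z": 0.042, "wx": 0, "wy": 0, "wz": 9.27},
    {"fingers": -1, "x": 0.644, "y": -0.547, "z": 0.042, "wx": 0, "wy": 0, "wz": 9.27},
    {"fingers": -1, "x": 0.644, "y": -0.547, "z": 0.042, "wx": 0, "wy": 0, "wz": 9.27},
    {"fingers": -1, "x": 0.644, "y": -0.547, "z": 0.042, "wx": 0, "wy": 0, "wz": 9.27},
    {"fingers": -1, "x": 0.644, "y": -0.547, "z": 0.042, "wx": 0, "wy": 0, "wz": 9.27},
    {"fingers": -1, "x": 0.644, "y": -0.547, "z": 0.042, "wx": 0, "wy": 0, "wz": 9.27},
    {"fingers": -1, "x": 0.644, "y": -0.547, "z": 0.042, "wx": 0, "wy": 0, "wz": 9.27},
    {"fingers": -1, "x": 0.644, "y": -0.547, "z": 0.042, "wx": 0, "wy": 0, "wz": 9.27},
    {"fingers": -1, "x": 0.644, "y": -0.547, "z": 0.042, "wx": 0, "wy": 0, "wz": 9.27},
    {"fingers": -1, "x": 0.644, "y": -0.547, "z": 0.042, "wx": 0, "wy": 0, "wz": 9.27},
    {"fingers": -1, "x": 0.644, "y": -0.547, "z": 0.042, "wx": 0, "wy": 0, "wz": 9.27},
    {"fingers": -1, "x": 0.644, "y": -0.547, "z": 0.042, "wx": 0, "wy": 0, "wz": 9.27},
    {"fingers": -1, "x": 0.644, "y": -0.547, "z": 0.042, "wx": 0, "wy": 0, "wz": 9.27},
    {"fingers": -1, "x": 0.644, "y": -0.547, "z": 0.042, "wx": 0, "wy": 0, "wz": 9.27},
    {"fingers": -1, "x": 0.644, "y": -0.547, "z": 0.042, "wx": 0, "wy": 0, "wz": 9.27},
    {"fingers": -1, "x": 0.644, "y": -0.547, "z": 0.042, "wx": 0, "wy": 0, "wz": 9.27},
    {"fingers": -1, "x": 0.644, "y": -0.547, "z": 0.042, "wx": 0, "wy": 0, "wz": 9.27}
  ]
}}

```text
time: 2.57
ee_pos: [0.5962, 0.1752, 0.201]
tcp_rot: [-178.8, 0.0, 15.9]
wrist_force: [0.4, -0.6, 0.2]
opening: -0.0002
```

```bash
python3 - <<'E'
from h import *; from workcell import bot
p,R,o=cur(bot)
V=frame([0,0,-1],XP)
print(p,rel(padw(-.060,.072,.16),V,p,R))
E
```

```text
[0.59622956 0.1751987  0.20102227] (array([ 0.0192, -0.0616,  0.0423]), array([-1.22,  0.07,  2.94]))
```

{"api": "play_rows", "payload": {
  "targets": [
    {"fingers": -1, "x": 0.016, "y": -0.05, "z": 0.03, "wx": 0, "wy": 0, "wz": 0},
    {"fingers": -1, "x": 0.016, "y": -0.05, "z": 0.03, "wx": 0, "wy": 0, "wz": 0},
    {"fingers": -1, "x": 0.016, "y": -0.05, "z": 0.03, "wx": 0, "wy": 0, "wz": 0},
    {"fingers": -1, "x": 0.016, "y": -0.05, "z": 0.03, "wx": 0, "wy": 0, "wz": 0}
  ]
}}

```text
time: 2.9
ee_pos: [0.6027, 0.2052, 0.1722]
tcp_rot: [-177.9, 0.2, 18.0]
wrist_force: [-0.4, -0.2, 0.3]
opening: -0.0001
```

```bash
python3 - <<'E'
from h import *; from workcell import bot
p,R,o=cur(bot)
V=frame([0,0,-1],XP)
print(p,o["tcp_rot"],rel(padw(-.060,.072,.101),V,p,R), o["wrist_force"])
k=bot.get_calibration("wrist");im,d=bot.camera("wrist")
cv2.imwrite("pics/w1.png",im)
M=k["camera_from_world"];K=[k["fx"],k["fy"],k["cx"],k["cy"]];np.savez("pics/w1.npz",p=im,d=d,M=M,K=K)
print(bot.place_of("pawl_tip","wrist"))
print("exp ball px",proj(M,K,padw(-.104,.072,.104)),"padc",proj(M,K,PAD),proj(M,K,padw(.03,.05,.004)))
E
```

```text
[0.6026987  0.20515744 0.17219612] [-1.77906254e+02  1.66397576e-01  1.79544249e+01] (array([ 0.0062, -0.0326,  0.0724]), array([-2.09,  0.26,  5.  ])) [-0.36580546 -0.24460233  0.30023268]
[{'point': [186.7, 155.1], 'confidence': 0.84}]
exp ball px [156.65617725 189.26428382] padc [276.87144501 233.03224877] [307.98740608 195.16247888]
```

View pics/w1.png

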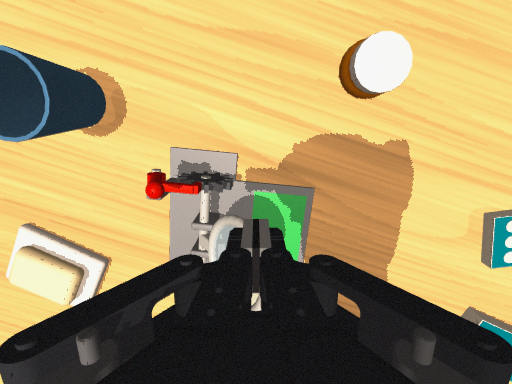

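{"api": "play_rows", "payload": {
  "targets": [
    {"fingers": -1, "x": 0, "y": 0, "z": 0},
    {"fingers": -1, "x": 0, "y": 0, "z": 0}
  ]
}}

```text
$.targets[0]: bad value
```

```bash
cat > goal.py <<'E'
from h import *; from workcell import bot
def go(p1,R1):
    p,R,o=cur(bot)
    print("at",p.round(4),o["tcp_rot"].round(2),"F",o["wrist_force"].round(1),"t",o["time"],"open",o["opening"].round(4))
    print("need",*rel(p1,R1,p,R))
V=frame([0,0,-1],XP)
E
python3 - <<'E'
from goal import *
go(padw(-.060,.072,.101),V)
E
```

```text
Traceback (most recent call last):
  File "goal.py", line 4, in go
    print("at",p.round(4),o["tcp_rot"].round(2),"F",o["wrist_force"].round(1),"t",o["time"],"open",o["opening"].round(4))
                                                                                                   ^^^^^^^^^^^^^^^^^^
AttributeError: 'float' object has no attribute 'round'
```

All fields are required.

{"api": "play_rows", "payload": {
  "targets": [
    {"fingers": -1, "x": 0, "y": 0, "z": 0, "wx": 0, "wy": 0, "wz": 0},
    {"fingers": -1, "x": 0, "y": 0, "z": 0, "wx": 0, "wy": 0, "wz": 0}
  ]
}}

```text
time: 3.17
ee_pos: [0.6035, 0.2047, 0.1742]
tcp_rot: [-177.9, -0.1, 17.9]
wrist_force: [-1.2, 0.2, 0.6]
opening: 0.0
```

```bash
sed -i 's/o\["opening"\].round(4)/round(o["opening"],4)/' goal.py
python3 - <<'E'
from goal import *
go(padw(-.060,.072,.101),V)
E
```

```text
at [0.6035 0.2047 0.1742] [-1.7789e+02 -5.0000e-02  1.7890e+01] F [-1.2  0.2  0.6] t 3.1667 open 0.0
need [ 0.0052 -0.0332  0.0744] [-2.11  0.04  4.94]
```

{"api": "play_rows", "payload": {
  "targets": [
    {"fingers": -1, "x": 0.005, "y": -0.033, "z": 0.02, "wx": -2.1, "wy": 0, "wz": 4.9},
    {"fingers": -1, "x": 0.005, "y": -0.033, "z": 0.05, "wx": -2.1, "wy": 0, "wz": 4.9},
    {"fingers": -1, "x": 0.005, "y": -0.033, "z": 0.074, "wx": -2.1, "wy": 0, "wz": 4.9},
    {"fingers": -1, "x": 0.005, "y": -0.033, "z": 0.074, "wx": -2.1, "wy": 0, "wz": 4.9},
    {"fingers": -1, "x": 0.005, "y": -0.033, "z": 0.074, "wx": -2.1, "wy": 0, "wz": 4.9}
  ]
}}

```text
time: 3.58
ee_pos: [0.6099, 0.1962, 0.099]
tcp_rot: [-178.3, 0.3, 17.1]
wrist_force: [0.3, -0.6, 0.1]
opening: 0.0001
```

```bash
python3 - <<'E'
from goal import *
go(padw(-.128,.072,.101),V)
E
```

```text
at [0.6099 0.1962 0.099 ] [-178.26    0.34   17.14] F [ 0.3 -0.6  0.1] t 3.5833 open 0.0001
need [ 0.0062 -0.1138  0.0015] [-1.73  0.4   4.19]
```

```bash
python3 - <<'E'
from goal import *
o=bot.get_obs();print(o["q"].round(2),o["qd"].round(1),o["joint_efforts"].round(1))
im,d=bot.camera("scene");cv2.imwrite("pics/s2.png",cv2.resize(im[100:300,200:450],None,fx=3,fy=3))
E
```

```text
[ 17.09  17.29   8.47  81.52   1.74 179.94] [ 1.9 -0.5  1.8  0.   0.8 -0. ] [ -0.6 -65.3  45.9  -0.4   0.    0. ]
```

View pics/s2.png

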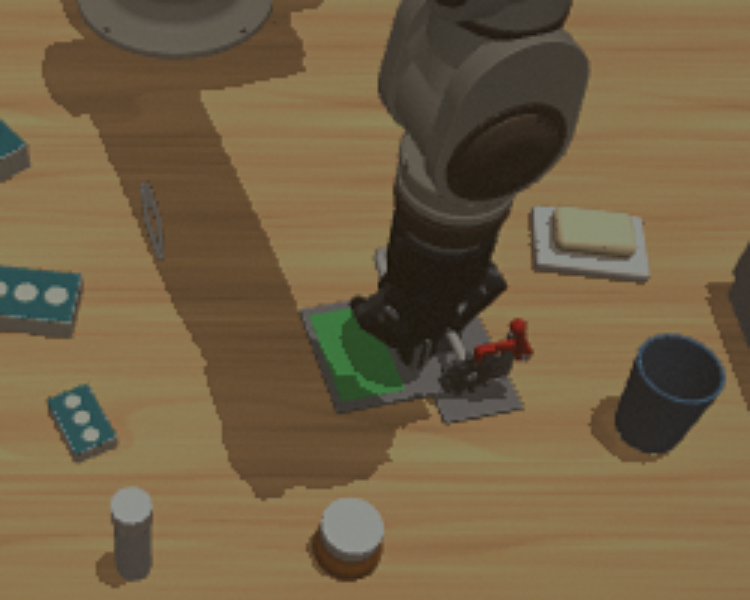

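```bash
sed -i 's/^V=.*/V=frame([0,0,-1],YP)/' goal.py; python3 - <<'E'
from goal import *
go(padw(-.060,.072,.14),V)
go(padw(-.060,.072,.101),V)
E
```

```text
at [0.6104 0.1968 0.1004] [-178.25    0.23   17.18] F [-0.4  1.2  0. ] t 3.6333 open 0.0001
need [ 0.0005 -0.0468 -0.0382] [ -1.59  -1.12 -85.77]
at [0.6104 0.1968 0.1004] [-178.25    0.23   17.18] F [-0.4  1.2  0. ] t 3.6333 open 0.0001
need [ 0.0006 -0.0456  0.0007] [ -1.59  -1.12 -85.77]
```

{"api": "play_rows", "payload": {
  "targets": [
    {"fingers": -1, "x": 0, "y": 0, "z": -0.038, "wx": -1.6, "wy": -1.1, "wz": -7},
    {"fingers": -1, "x": 0, "y": -0.047, "z": -0.038, "wx": -1.6, "wy": -1.1, "wz": -85.8},
    {"fingers": -1, "x": 0, "y": -0.047, "z": -0.038, "wx": -1.6, "wy": -1.1, "wz": -85.8},
    {"fingers": -1, "x": 0, "y": -0.047, "z": -0.038, "wx": -1.6, "wy": -1.1, "wz": -85.8},
    {"fingers": -1, "x": 0, "y": -0.047, "z": -0.038, "wx": -1.6, "wy": -1.1, "wz": -85.8},
    {"fingers": -1, "x": 0, "y": -0.047, "z": -0.038, "wx": -1.6, "wy": -1.1, "wz": -85.8},
    {"fingers": -1, "x": 0, "y": -0.047, "z": -0.038, "wx": -1.6, "wy": -1.1, "wz": -85.8},
    {"fingers": -1, "x": 0, "y": -0.047, "z": -0.038, "wx": -1.6, "wy": -1.1, "wz": -85.8},
    {"fingers": -1, "x": 0, "y": -0.047, "z": -0.038, "wx": -1.6, "wy": -1.1, "wz": -85.8},
    {"fingers": -1, "x": 0, "y": -0.047, "z": -0.038, "wx": -1.6, "wy": -1.1, "wz": -85.8},
    {"fingers": -1, "x": 0, "y": -0.047, "z": -0.038, "wx": -1.6, "wy": -1.1, "wz": -85.8},
    {"fingers": -1, "x": 0, "y": -0.047, "z": -0.038, "wx": -1.6, "wy": -1.1, "wz": -85.8},
    {"fingers": -1, "x": 0, "y": -0.047, "z": -0.038, "wx": -1.6, "wy": -1.1, "wz": -85.8},
    {"fingers": -1, "x": 0, "y": -0.047, "z": -0.038, "wx": -1.6, "wy": -1.1, "wz": -85.8},
    {"fingers": -1, "x": 0, "y": -0.047, "z": -0.038, "wx": -1.6, "wy": -1.1, "wz": -85.8}
  ]
}}

```text
time: 4.88
ee_pos: [0.5976, 0.2407, 0.1408]
tcp_rot: [179.9, -0.0, 102.7]
wrist_force: [0.3, -0.1, 0.2]
opening: 0.0
```

```bash
python3 - <<'E'
from goal import *
go(padw(-.060,.072,.101),V)
go(padw(-.132,.072,.101),V)
E
```

```text
at [0.5976 0.2407 0.1408] [ 1.7986e+02 -1.0000e-02  1.0274e+02] F [ 0.3 -0.1  0.2] t 4.8833 open 0.0
need [-0.0002 -0.0003  0.0398] [ 0.14 -0.01 -0.21]
at [0.5976 0.2407 0.1408] [ 1.7986e+02 -1.0000e-02  1.0274e+02] F [ 0.3 -0.1  0.2] t 4.8833 open 0.0
need [ 0.0718 -0.0005  0.0398] [ 0.14 -0.01 -0.21]
```

{"api": "play_rows", "payload": {
  "targets": [
    {"fingers": -1, "x": 0, "y": 0, "z": 0.025, "wx": 0, "wy": 0, "wz": 0},
    {"fingers": -1, "x": 0, "y": 0, "z": 0.041, "wx": 0, "wy": 0, "wz": 0},
    {"fingers": -1, "x": 0.01, "y": 0, "z": 0.041, "wx": 0, "wy": 0, "wz": 0},
    {"fingers": -1, "x": 0.02, "y": 0, "z": 0.041, "wx": 0, "wy": 0, "wz": 0},
    {"fingers": -1, "x": 0.028, "y": 0, "z": 0.041, "wx": 0, "wy": 0, "wz": 0},
    {"fingers": -1, "x": 0.035, "y": 0, "z": 0.041, "wx": 0, "wy": 0, "wz": 0},
    {"fingers": -1, "x": 0.042, "y": 0, "z": 0.041, "wx": 0, "wy": 0, "wz": 0},
    {"fingers": -1, "x": 0.049, "y": 0, "z": 0.041, "wx": 0, "wy": 0, "wz": 0},
    {"fingers": -1, "x": 0.055, "y": 0, "z": 0.041, "wx": 0, "wy": 0, "wz": 0},
    {"fingers": -1, "x": 0.06, "y": 0, "z": 0.041, "wx": 0, "wy": 0, "wz": 0},
    {"fingers": -1, "x": 0.063, "y": 0, "z": 0.041, "wx": 0, "wy": 0, "wz": 0},
    {"fingers": -1, "x": 0.063, "y": 0, "z": 0.041, "wx": 0, "wy": 0, "wz": 0},
    {"fingers": -1, "x": 0.063, "y": 0, "z": 0.041, "wx": 0, "wy": 0, "wz": 0}
  ]
}}

```text
time: 5.97
ee_pos: [0.5835, 0.301, 0.0986]
tcp_rot: [179.9, 0.1, 102.9]
wrist_force: [0.5, -4.4, 0.5]
opening: -0.0003
```

```bash
python3 - <<'E'
from goal import *
go(padw(-.132,.072,.101),V)
ims=[]
for c in ["scene","top"]:
    im,d=bot.camera(c);k=bot.get_calibration(c);np.savez(f"pics/{c}3.npz",p=im,d=d,M=k["camera_from_world"],K=[k["fx"],k["fy"],k["cx"],k["cy"]])
    cv2.imwrite(f"pics/{c}3.png",cv2.resize(im[150:260,280:400] if c=="scene" else im[140:250,100:220],(480,440),interpolation=cv2.INTER_CUBIC))
    print(bot.place_of("pawl_tip",c))
E
python3 -c "
import cv2,numpy as np
cv2.imwrite('pics/b3.png',np.hstack([cv2.resize(cv2.imread(f'pics/{c}3.png'),(400,367)) for c in ('scene','top')]))"
```

```text
at [0.5835 0.301  0.0986] [1.7995e+02 1.3000e-01 1.0293e+02] F [ 0.5 -4.4  0.5] t 5.9667 open -0.0003
need [ 0.0098  0.0001 -0.0024] [ 0.05  0.13 -0.02]
[{'point': [209.0, 388.3], 'confidence': 0.43}]
[]
```

View pics/b3.png

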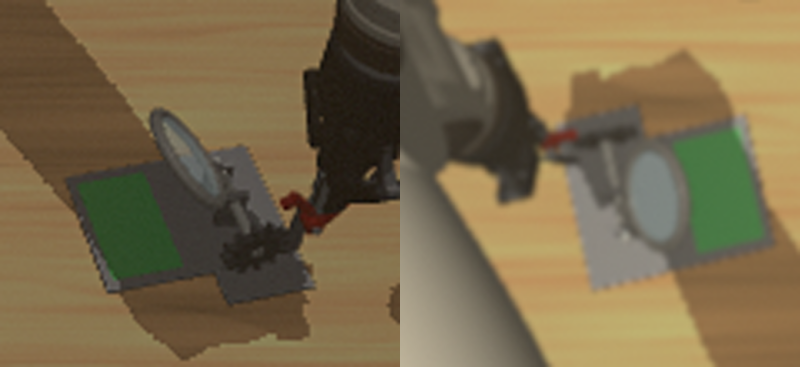

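```bash
python3 - <<'E'
from goal import *
go(padw(-.10,.072,.101),V)
go(padw(.025,.0,.20),V)
go(padw(.025,.0,.12),V)
go(padw(-.063,.0,.12),V)
E
```

```text
at [0.5835 0.301  0.0986] [1.7995e+02 1.0000e-01 1.0291e+02] F [ 0.4 -4.5  0.3] t 6.1667 open -0.0
need [-0.0221  0.0001 -0.0023] [ 0.05  0.1  -0.04]
at [0.5835 0.301  0.0986] [1.7995e+02 1.0000e-01 1.0291e+02] F [ 0.4 -4.5  0.3] t 6.1667 open -0.0
need [-0.1473 -0.0717 -0.1012] [ 0.05  0.1  -0.04]
at [0.5835 0.301  0.0986] [1.7995e+02 1.0000e-01 1.0291e+02] F [ 0.4 -4.5  0.3] t 6.1667 open -0.0
need [-0.1472 -0.0718 -0.0212] [ 0.05  0.1  -0.04]
at [0.5835 0.301  0.0986] [1.7995e+02 1.0000e-01 1.0291e+02] F [ 0.4 -4.5  0.3] t 6.1667 open -0.0
need [-0.0592 -0.0718 -0.0213] [ 0.05  0.1  -0.04]
```

{"api": "play_rows", "payload": {
  "targets": [
    {"fingers": -1, "x": -0.02, "y": 0, "z": -0.01, "wx": 0, "wy": 0, "wz": 0},
    {"fingers": -1, "x": -0.03, "y": 0, "z": -0.05, "wx": 0, "wy": 0, "wz": 0},
    {"fingers": -1, "x": -0.05, "y": 0, "z": -0.09, "wx": 0, "wy": 0, "wz": 0},
    {"fingers": -1, "x": -0.075, "y": -0.03, "z": -0.1, "wx": 0, "wy": 0, "wz": 0},
    {"fingers": -1, "x": -0.105, "y": -0.06, "z": -0.1, "wx": 0, "wy": 0, "wz": 0},
    {"fingers": -1, "x": -0.15, "y": -0.072, "z": -0.1, "wx": 0, "wy": 0, "wz": 0},
    {"fingers": -1, "x": -0.15, "y": -0.072, "z": -0.1, "wx": 0, "wy": 0, "wz": 0},
    {"fingers": -1, "x": -0.15, "y": -0.072, "z": -0.06, "wx": 0, "wy": 0, "wz": 0},
    {"fingers": -1, "x": -0.15, "y": -0.072, "z": -0.021, "wx": 0, "wy": 0, "wz": 0},
    {"fingers": -1, "x": -0.15, "y": -0.072, "z": -0.021, "wx": 0, "wy": 0, "wz": 0},
    {"fingers": -1, "x": -0.15, "y": -0.072, "z": -0.021, "wx": 0, "wy": 0, "wz": 0}
  ]
}}

```text
time: 7.08
ee_pos: [0.5455, 0.1394, 0.1184]
tcp_rot: [-179.8, 0.0, 103.0]
wrist_force: [-0.1, 0.2, 1.6]
opening: 0.0001
```

```bash
python3 - <<'E'
from goal import *
go(padw(-.064,.0,.12),V)
ims=[]
for c in ["scene","top","wrist"]:
    im,d=bot.camera(c);
    im= im[150:260,280:400] if c=="scene" else im[140:250,100:220] if c=="top" else im
    ims.append(cv2.resize(im,(260,238),interpolation=cv2.INTER_CUBIC))
cv2.imwrite("pics/b4.png",np.hstack(ims))
E
```

```text
at [0.5455 0.1394 0.1184] [-179.82    0.    102.96] F [-0.1  0.2  1.6] t 7.0833 open 0.0001
need [ 0.0909  0.0014 -0.0016] [-0.18  0.    0.01]
```

View pics/b4.png

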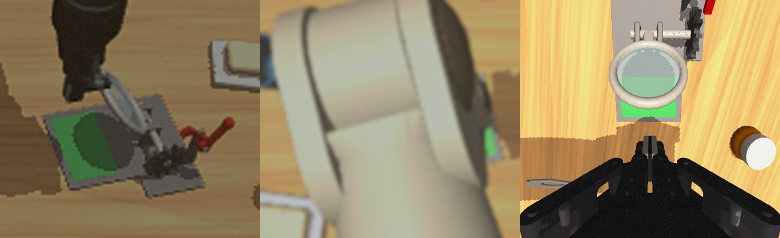

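{"api": "play_rows", "payload": {
  "targets": [
    {"fingers": -1, "x": 0.012, "y": 0, "z": 0, "wx": 0, "wy": 0, "wz": 0},
    {"fingers": -1, "x": 0.022, "y": 0, "z": 0, "wx": 0, "wy": 0, "wz": 0},
    {"fingers": -1, "x": 0.032, "y": 0, "z": 0, "wx": 0, "wy": 0, "wz": 0},
    {"fingers": -1, "x": 0.042, "y": 0, "z": 0, "wx": 0, "wy": 0, "wz": 0},
    {"fingers": -1, "x": 0.051, "y": 0, "z": 0, "wx": 0, "wy": 0, "wz": 0},
    {"fingers": -1, "x": 0.06, "y": 0, "z": 0, "wx": 0, "wy": 0, "wz": 0},
    {"fingers": -1, "x": 0.068, "y": 0, "z": 0, "wx": 0, "wy": 0, "wz": 0},
    {"fingers": -1, "x": 0.075, "y": 0, "z": 0, "wx": 0, "wy": 0, "wz": 0},
    {"fingers": -1, "x": 0.081, "y": 0, "z": 0, "wx": 0, "wy": 0, "wz": 0},
    {"fingers": -1, "x": 0.086, "y": 0, "z": 0, "wx": 0, "wy": 0, "wz": 0},
    {"fingers": -1, "x": 0.088, "y": 0, "z": 0, "wx": 0, "wy": 0, "wz": 0},
    {"fingers": -1, "x": 0.088, "y": 0, "z": 0, "wx": 0, "wy": 0, "wz": 0}
  ]
}}

```text
time: 8.23
ee_pos: [0.5266, 0.2261, 0.119]
tcp_rot: [180.0, -0.0, 103.0]
wrist_force: [-0.8, -0.0, -0.1]
opening: 0.0004
```

```bash
python3 - <<'E'
from goal import *
go(padw(-.064,.0,.12),V)
im,d=bot.camera("scene");k=bot.get_calibration("scene");M=k["camera_from_world"];K=[k["fx"],k["fy"],k["cx"],k["cy"]]
X=cloud(d,M,K);q=X-PAD;x=q@XP;y=q@YP;z=X[...,2]
m=(abs(y)<.05)&(x>-.13)&(x<-.0)&(z>.04)&(z<.15)&(d>0)
for lo in np.arange(.04,.15,.015):
    mm=m&(z>lo)&(z<lo+.015)
    if mm.any(): print(round(lo,3),mm.sum(),x[mm].min().round(3),np.median(x[mm]).round(3),x[mm].max().round(3))
cv2.imwrite("pics/b5.png",cv2.resize(im[120:260,280:420],(600,600),interpolation=cv2.INTER_CUBIC))
E
```

```text
at [0.5266 0.2261 0.119 ] [ 1.8000e+02 -1.0000e-02  1.0303e+02] F [-0.8 -0.  -0.1] t 8.2333 open 0.0004
need [ 0.0022  0.0004 -0.001 ] [ 0.   -0.01  0.08]
0.04 55 -0.092 -0.077 -0.069
0.055 49 -0.08 -0.078 -0.075
0.07 50 -0.081 -0.078 -0.074
0.085 47 -0.083 -0.078 -0.074
0.1 49 -0.081 -0.077 -0.052
0.115 73 -0.085 -0.074 -0.051
0.13 55 -0.082 -0.064 -0.051
0.145 3 -0.055 -0.051 -0.051
```

View pics/b5.png

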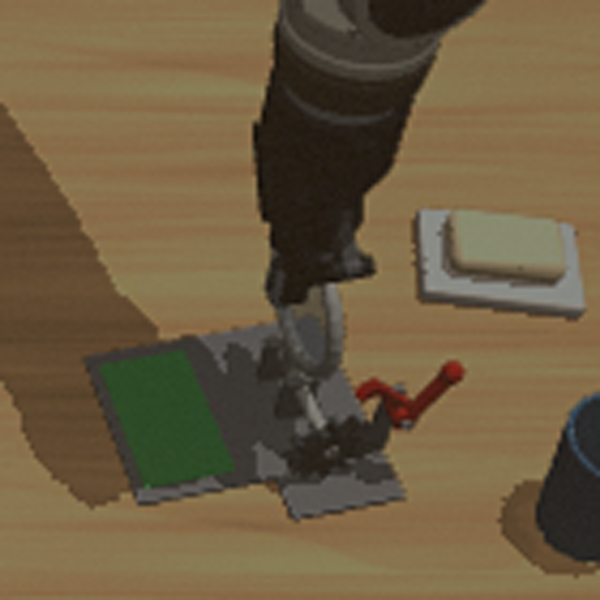

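{"api": "play_rows", "payload": {
  "targets": [
    {"fingers": -1, "x": 0.002, "y": 0, "z": 0, "wx": 0, "wy": 0, "wz": 0},
    {"fingers": -1, "x": 0.004, "y": 0, "z": 0, "wx": 0, "wy": 0, "wz": 0},
    {"fingers": -1, "x": 0.004, "y": 0, "z": 0, "wx": 0, "wy": 0, "wz": 0},
    {"fingers": -1, "x": 0.004, "y": 0, "z": 0, "wx": 0, "wy": 0, "wz": 0}
  ]
}}

```text
time: 8.62
ee_pos: [0.526, 0.2289, 0.1193]
tcp_rot: [180.0, 0.0, 103.0]
wrist_force: [-0.8, -3.0, -1.8]
opening: 0.0002
```

```bash
python3 - <<'E'
from goal import *
go(padw(-.064,.0,.12),V)
# carton grasp
C=np.array([.4885,-.140,0]); 
for a in [82.2]:
    L=np.array([np.cos(np.radians(a)),np.sin(np.radians(a)),0]) # +y-ish
    u=-L  # grasped end direction (-y end)
    W=np.array([L[1],-L[0],0])
    s=np.sqrt(.5)
    appr=-u*s+np.array([0,0,-s])
    Rg=frame(appr,W); print(Rg.as_euler("xyz",True)); Rg2=frame(appr,-W); print(Rg2.as_euler("xyz",True))
    g=C+u*.028+np.array([0,0,.025]); tcp=g+appr*.008
    print("tcp",tcp,"pre",tcp-appr*.1)
    p,R,o=cur(bot); print(o["q"].round(1))
    for RR in (Rg,Rg2): print(rel(tcp-appr*.12,RR,p,R), RR.apply([1,0,0]))
E
```

```text
at [0.526  0.2289 0.1193] [1.7997e+02 3.0000e-02 1.0295e+02] F [-0.8 -3.  -1.8] t 8.6167 open 0.0002
need [-0.0007  0.0003 -0.0007] [0.03 0.03 0.  ]
[-180.   -45.    82.2]
[-180.    45.   -97.8]
tcp [ 0.48546769 -0.16213642  0.01934315] pre [ 0.47587115 -0.23219288  0.09005382]
[ 23.5   7.5  -0.8  81.7  -0.  100.6]
(array([-0.4514, -0.1572,  0.0153]), array([-8.12, 44.52, 19.68])) [0.0959654  0.70056452 0.70710678]
(array([-0.4514, -0.1572,  0.0153]), array([ -61.43,  -11.2 , -148.21])) [-0.0959654  -0.70056452 -0.70710678]
```

{"api": "play_rows", "payload": {
  "targets": [
    {"fingers": -1, "x": -0.03, "y": 0, "z": -0.01, "wx": 0, "wy": 0, "wz": 0},
    {"fingers": -1, "x": -0.06, "y": 0, "z": -0.03, "wx": 0, "wy": 0, "wz": 0},
    {"fingers": 0.5, "x": -0.09, "y": 0, "z": -0.06, "wx": 0, "wy": 0, "wz": 0},
    {"fingers": 0.9, "x": -0.12, "y": -0.03, "z": -0.08, "wx": 0, "wy": 0, "wz": 0},
    {"fingers": 0.9, "x": -0.15, "y": -0.06, "z": -0.09, "wx": 0, "wy": 5, "wz": 0},
    {"fingers": 0.9, "x": -0.2, "y": -0.08, "z": -0.09, "wx": -1, "wy": 10, "wz": 4},
    {"fingers": 0.9, "x": -0.24, "y": -0.1, "z": -0.09, "wx": -2, "wy": 15, "wz": 8},
    {"fingers": 0.9, "x": -0.28, "y": -0.12, "z": -0.08, "wx": -4, "wy": 20, "wz": 10},
    {"fingers": 0.9, "x": -0.32, "y": -0.13, "z": -0.07, "wx": -5, "wy": 26, "wz": 12},
    {"fingers": 0.9, "x": -0.36, "y": -0.14, "z": -0.06, "wx": -6, "wy": 32, "wz": 14},
    {"fingers": 0.9, "x": -0.4, "y": -0.15, "z": -0.04, "wx": -7, "wy": 38, "wz": 17},
    {"fingers": 0.9, "x": -0.43, "y": -0.155, "z": -0.02, "wx": -8.1, "wy": 44.5, "wz": 19.7},
    {"fingers": 0.9, "x": -0.451, "y": -0.157, "z": 0, "wx": -8.1, "wy": 44.5, "wz": 19.7},
    {"fingers": 0.9, "x": -0.451, "y": -0.157, "z": 0, "wx": -8.1, "wy": 44.5, "wz": 19.7},
    {"fingers": 0.9, "x": -0.451, "y": -0.157, "z": 0, "wx": -8.1, "wy": 44.5, "wz": 19.7},
    {"fingers": 0.9, "x": -0.451, "y": -0.157, "z": 0, "wx": -8.1, "wy": 44.5, "wz": 19.7}
  ]
}}

```text
time: 9.95
ee_pos: [0.4743, -0.2459, 0.1189]
tcp_rot: [-179.9, -45.1, 82.1]
wrist_force: [0.5, 1.0, 0.2]
opening: 0.0812
```

```bash
cat >> goal.py <<'E'
def graspframe(C,a):
    L=np.array([np.cos(np.radians(a)),np.sin(np.radians(a)),0]);u=-L;W=np.array([L[1],-L[0],0]);s=np.sqrt(.5)
    appr=-u*s+np.array([0,0,-s]);Rg=frame(appr,W);g=np.array([C[0],C[1],0])+u*.028+np.array([0,0,.025])
    return g+appr*.008,Rg,appr
def snap(c,fn):
    k=bot.get_calibration(c);im,d=bot.camera(c)
    M=k["camera_from_world"];K=[k["fx"],k["fy"],k["cx"],k["cy"]];np.savez(f"pics/{fn}.npz",p=im,d=d,M=M,K=K);cv2.imwrite(f"pics/{fn}.png",im)
    return im,d,M,K
E
python3 - <<'E'
from goal import *
g,Rg,a=graspframe([.4885,-.140],82.2)
go(g,Rg); print(bot.get_obs()["q"].round(1))
im,d,M,K=snap("wrist","w6")
hsv=cv2.cvtColor(im,cv2.COLOR_BGR2HSV);m=cv2.inRange(hsv,(82,80,50),(100,255,255));k,l,s,c=cv2.connectedComponentsWithStats(m)
X=cloud(d,M,K)
for i in range(1,k):
    if s[i,4]<300: continue
    cs,_=cv2.findContours((l==i).astype(np.uint8),0,2);mm=np.zeros_like(m);cv2.drawContours(mm,cs,-1,255,-1)
    v,u=np.where(mm>0)
    P=X[(mm>0)&(d>0)];z=np.median(P[:,2])
    Q=np.array([ray(M,K,(uu,vv),.024)[:2] for uu,vv in zip(u,v)])
    r=cv2.minAreaRect((Q*1000).astype(np.float32));print(s[i],"z",z,r,np.round(cv2.boxPoints(r)).tolist())
E
```

```text
at [ 0.4743 -0.2459  0.1189] [-179.92  -45.09   82.06] F [0.5 1.  0.2] t 9.95 open 0.0812
need [-0.0108 -0.0003  0.1301] [ 0.02 -0.09 -0.1 ]
[-44.4  26.9  12.  105.9  34.7  43.7]
[329 103  60  42 982] z 0.015085343804752346 ((614.4442138671875, -89.43888092041016), (59.40266799926758, 36.815773010253906), 26.771799087524414) [[580.0, -86.0], [596.0, -119.0], [649.0, -92.0], [633.0, -60.0]]
[ 224  137   61   78 3505] z 0.02334931514129824 ((486.90679931640625, -140.17893981933594), (93.20647430419922, 57.86040496826172), 82.50457763671875) [[452.0, -183.0], [510.0, -190.0], [522.0, -98.0], [464.0, -90.0]]
[   0  205  104  111 4316] z 0.03251633173219169 ((292.0971984863281, -208.78875732421875), (73.22447204589844, 95.4348373413086), 39.26642990112305) [[234.0, -195.0], [294.0, -269.0], [351.0, -223.0], [290.0, -149.0]]
```

View pics/w6.png

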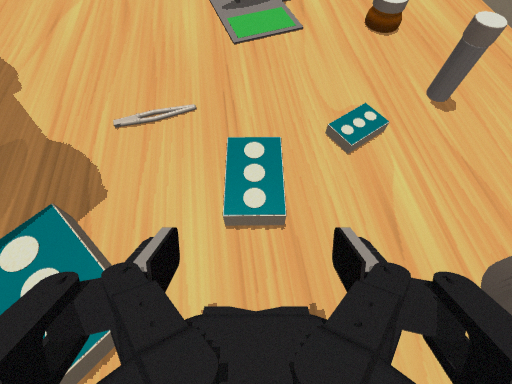

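```bash
python3 - <<'E'
from goal import *
g,Rg,a=graspframe([.487,-.140],82.3)
go(g,Rg)
E
```

```text
at [ 0.4746 -0.2452  0.1201] [179.96 -45.02  82.22] F [-0.   0.  -0.4] t 10.0 open 0.0813
need [-0.0122 -0.002   0.1303] [ 0.1  -0.02 -0.06]
```

{"api": "play_rows", "payload": {
  "targets": [
    {"fingers": 0.9, "x": -0.012, "y": -0.002, "z": 0.03, "wx": 0, "wy": 0, "wz": 0},
    {"fingers": 0.9, "x": -0.012, "y": -0.002, "z": 0.06, "wx": 0, "wy": 0, "wz": 0},
    {"fingers": 0.9, "x": -0.012, "y": -0.002, "z": 0.085, "wx": 0, "wy": 0, "wz": 0},
    {"fingers": 0.9, "x": -0.012, "y": -0.002, "z": 0.105, "wx": 0, "wy": 0, "wz": 0},
    {"fingers": 0.9, "x": -0.012, "y": -0.002, "z": 0.12, "wx": 0, "wy": 0, "wz": 0},
    {"fingers": 0.9, "x": -0.012, "y": -0.002, "z": 0.13, "wx": 0, "wy": 0, "wz": 0},
    {"fingers": 0.9, "x": -0.012, "y": -0.002, "z": 0.135, "wx": 0, "wy": 0, "wz": 0},
    {"fingers": 0.9, "x": -0.012, "y": -0.002, "z": 0.135, "wx": 0, "wy": 0, "wz": 0},
    {"fingers": 0.9, "x": -0.012, "y": -0.002, "z": 0.135, "wx": 0, "wy": 0, "wz": 0}
  ]
}}

```text
time: 10.75
ee_pos: [0.4846, -0.1591, 0.0167]
tcp_rot: [179.9, -45.0, 82.4]
wrist_force: [0.2, -0.6, 0.5]
opening: 0.081
```

```bash
python3 - <<'E'
from goal import *
g,Rg,a=graspframe([.487,-.140],82.3)
go(g,Rg)
im,d,M,K=snap("wrist","w7")
P=[.487,-.14,.024]
E
```

```text
at [ 0.4846 -0.1591  0.0167] [179.86 -44.96  82.35] F [ 0.2 -0.6  0.5] t 10.75 open 0.081
need [-0.0003 -0.0002 -0.0041] [0.11 0.04 0.04]
```

View pics/w7.png

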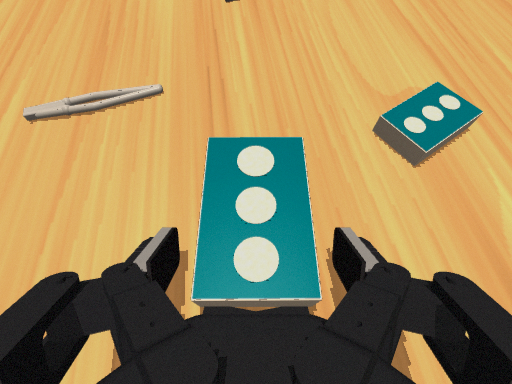

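{"api": "play_rows", "payload": {
  "targets": [
    {"fingers": -1, "x": 0, "y": 0, "z": 0, "wx": 0, "wy": 0, "wz": 0},
    {"fingers": -1, "x": 0, "y": 0, "z": 0, "wx": 0, "wy": 0, "wz": 0},
    {"fingers": -1, "x": 0, "y": 0, "z": 0, "wx": 0, "wy": 0, "wz": 0},
    {"fingers": -1, "x": 0, "y": 0, "z": 0, "wx": 0, "wy": 0, "wz": 0},
    {"fingers": -1, "x": 0, "y": 0, "z": 0, "wx": 0, "wy": 0, "wz": 0},
    {"fingers": -1, "x": 0, "y": 0, "z": 0, "wx": 0, "wy": 0, "wz": 0}
  ],
  "grip_force": 45
}}

```text
time: 11.3
ee_pos: [0.4845, -0.1597, 0.0162]
tcp_rot: [179.9, -45.0, 82.2]
wrist_force: [-1.0, -3.1, 5.4]
opening: 0.0589
```

```bash
python3 - <<'E'
from goal import *
p,R,o=cur(bot)
# target: after lifting, rotated 90 about jaw axis
g,Rg,a=graspframe([.487,-.140],82.3)
L=np.array([np.cos(np.radians(82.3)),np.sin(np.radians(82.3)),0]);W=np.array([L[1],-L[0],0]);s=np.sqrt(.5)
R2=frame(-L*s+np.array([0,0,-s]),W)
go([.487,-.14,.17],R2)
# offset carton centre in tool frame
off=R.inv().apply(np.array([.487,-.14,.012])-p);print("off",off)
# TCP such that carton standing w/ centre (.487,-.14,.048)
print("stand tcp",np.array([.487,-.14,.049])-R2.apply(off))
E
```

```text
at [ 0.4845 -0.1597  0.0162] [179.92 -44.99  82.21] F [-1.  -3.1  5.4] t 11.3 open 0.0589
need [ 0.1228 -0.     -0.0947] [ 6.000e-02 -8.999e+01 -1.600e-01]
off [ 0.01109665 -0.00017695  0.01706286]
stand tcp [ 0.48774061 -0.135843    0.06891178]
```

{"api": "play_rows", "payload": {
  "targets": [
    {"fingers": -1, "x": 0.02, "y": 0, "z": -0.02, "wx": 0, "wy": 0, "wz": 0},
    {"fingers": -1, "x": 0.045, "y": 0, "z": -0.045, "wx": 0, "wy": 0, "wz": 0},
    {"fingers": -1, "x": 0.07, "y": 0, "z": -0.07, "wx": 0, "wy": -5, "wz": 0},
    {"fingers": -1, "x": 0.085, "y": 0, "z": -0.08, "wx": 0, "wy": -12, "wz": 0},
    {"fingers": -1, "x": 0.09, "y": 0, "z": -0.085, "wx": 0, "wy": -19, "wz": 0},
    {"fingers": -1, "x": 0.1, "y": 0, "z": -0.09, "wx": 0, "wy": -26, "wz": 0},
    {"fingers": -1, "x": 0.11, "y": 0, "z": -0.095, "wx": 0, "wy": -33, "wz": 0},
    {"fingers": -1, "x": 0.12, "y": 0, "z": -0.095, "wx": 0, "wy": -40, "wz": 0},
    {"fingers": -1, "x": 0.123, "y": 0, "z": -0.095, "wx": 0, "wy": -47, "wz": 0},
    {"fingers": -1, "x": 0.123, "y": 0, "z": -0.095, "wx": 0, "wy": -54, "wz": 0},
    {"fingers": -1, "x": 0.123, "y": 0, "z": -0.095, "wx": 0, "wy": -61, "wz": 0},
    {"fingers": -1, "x": 0.123, "y": 0, "z": -0.095, "wx": 0, "wy": -68, "wz": 0},
    {"fingers": -1, "x": 0.123, "y": 0, "z": -0.095, "wx": 0, "wy": -75, "wz": 0},
    {"fingers": -1, "x": 0.123, "y": 0, "z": -0.095, "wx": 0, "wy": -82, "wz": 0},
    {"fingers": -1, "x": 0.123, "y": 0, "z": -0.095, "wx": 0, "wy": -90, "wz": 0},
    {"fingers": -1, "x": 0.123, "y": 0, "z": -0.095, "wx": 0, "wy": -90, "wz": 0},
    {"fingers": -1, "x": 0.123, "y": 0, "z": -0.095, "wx": 0, "wy": -90, "wz": 0},
    {"fingers": -1, "x": 0.123, "y": 0, "z": -0.095, "wx": 0, "wy": -90, "wz": 0}
  ]
}}

```text
time: 12.8
ee_pos: [0.4869, -0.1394, 0.1695]
tcp_rot: [-179.9, 44.8, 82.2]
wrist_force: [0.9, -0.7, -0.5]
opening: 0.059
```

```bash
cat >> goal.py <<'E'
Lc=np.array([np.cos(np.radians(82.3)),np.sin(np.radians(82.3)),0]);Wc=np.array([Lc[1],-Lc[0],0])
R2=frame(-Lc*np.sqrt(.5)+np.array([0,0,-np.sqrt(.5)]),Wc)
E
python3 - <<'E'
from goal import *
go([.4877,-.1358,.069],R2)
print(bot.get_obs()["q"].round(1))
snap("scene","s8");snap("top","t8");w=snap("wrist","w8")
s=cv2.imread("pics/s8.png")[100:300,120:370]
cv2.imwrite("pics/b8.png",np.hstack([cv2.resize(s,(400,320)),cv2.resize(w[0],(400,320))]))
E
```

```text
at [ 0.4869 -0.1394  0.1695] [-179.94   44.83   82.24] F [ 0.9 -0.7 -0.5] t 12.8 open 0.059
need [0.0735 0.0003 0.0687] [-0.1  -0.17 -0.04]
[  5.8   4.6  -7.6  91.  -43.2 108.8]
```

View pics/b8.png

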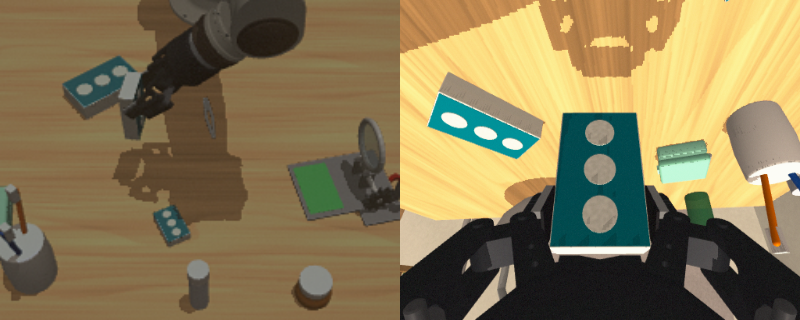

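```bash
cat >> goal.py <<'E'
def face(fn):
    im,d,M,K=load(f"pics/{fn}.npz");hsv=cv2.cvtColor(im,cv2.COLOR_BGR2HSV)
    m=cv2.inRange(hsv,(82,80,20),(100,255,255));m[:, :330]=0;m[:,415:]=0
    return im,d,M,K,m
E
python3 - <<'E'
from goal import *
im,d,M,K=load("pics/w8.npz");hsv=cv2.cvtColor(im,cv2.COLOR_BGR2HSV)
m=cv2.inRange(hsv,(82,80,20),(100,255,255));k,l,s,c=cv2.connectedComponentsWithStats(m)
i=[j for j in range(1,k) if l[150,205]==j or (s[j,0]>190 and s[j,4]>3000)][0];print(s[i])
cs,_=cv2.findContours((l==i).astype(np.uint8),0,2);mm=np.zeros_like(m);cv2.drawContours(mm,cs,-1,255,-1)
e=cv2.erode(mm,np.ones((5,5)))
P=cloud(d,M,K)[(e>0)&(d>0)];c0=P.mean(0);n=np.linalg.svd(P-c0)[2][2];
if n[1]<0:n=-n
print("face c",c0,"n",n,"tilt from horiz deg",np.degrees(np.arcsin(n[2])),"yaw",np.degrees(np.arctan2(n[1],n[0])))
# extents in face plane
v,u=np.where(mm>0);O=-M[:3,:3].T@M[:3,3]
D=np.c_[(u-K[2])/K[0],(v-K[3])/K[1],np.ones(len(u))]@M[:3,:3]
Q=O+D*(((c0-O)@n)/(D@n))[:,None]
h=np.cross([0,0,1],n);h/=np.linalg.norm(h);vv=np.cross(n,h)
A=np.c_[(Q-c0)@h,(Q-c0)@vv];r=cv2.minAreaRect((A*1000).astype(np.float32));print(r)
ctr=c0+h*r[0][0]/1000+vv*r[0][1]/1000-n*.012;print("carton ctr",ctr)
p,R,o=cur(bot);print("off",R.inv().apply(ctr-p))
E
```

```text
[  192   136   128   160 13789]
face c [ 0.48772327 -0.13113654  0.15727314] n [0.13739377 0.99051031 0.00350455] tilt from horiz deg 0.20079650429013063 yaw 82.10288833163114
((-0.00354766845703125, -7.180641174316406), (57.84080505371094, 93.19319915771484), 0.1310606747865677)
carton ctr [ 0.48608152 -0.14299822  0.15005049]
off [ 0.01247548 -0.00046376  0.01659615]
```

{"api": "play_rows", "payload": {
  "targets": [
    {"fingers": -1, "x": 0.02, "y": 0, "z": 0.02, "wx": 0, "wy": 0, "wz": 0},
    {"fingers": -1, "x": 0.042, "y": 0, "z": 0.042, "wx": 0, "wy": 0, "wz": 0},
    {"fingers": -1, "x": 0.058, "y": 0, "z": 0.058, "wx": 0, "wy": 0, "wz": 0},
    {"fingers": -1, "x": 0.066, "y": 0, "z": 0.066, "wx": 0, "wy": 0, "wz": 0},
    {"fingers": -1, "x": 0.07, "y": 0, "z": 0.07, "wx": 0, "wy": -0.2, "wz": 0},
    {"fingers": -1, "x": 0.071, "y": 0, "z": 0.071, "wx": 0, "wy": -0.2, "wz": 0},
    {"fingers": -1, "x": 0.0715, "y": 0, "z": 0.0715, "wx": 0, "wy": -0.2, "wz": 0},
    {"fingers": -1, "x": 0.0715, "y": 0, "z": 0.0715, "wx": 0, "wy": -0.2, "wz": 0}
  ]
}}

```text
time: 13.62
ee_pos: [0.4875, -0.1395, 0.0699]
tcp_rot: [179.8, 45.2, 82.1]
wrist_force: [1.1, -0.2, -1.1]
opening: 0.0591
```

```bash
python3 - <<'E'
from goal import *
go([.4877,-.1358,.069],R2)
E
```

```text
at [ 0.4875 -0.1395  0.0699] [179.83  45.17  82.08] F [ 1.1 -0.2 -1.1] t 13.6167 open 0.0591
need [ 0.0032 -0.0003 -0.002 ] [ 0.01  0.17 -0.15]
```

{"api": "play_rows", "payload": {
  "targets": [
    {"fingers": -1, "x": 0.0007, "y": 0, "z": 0.0007, "wx": 0, "wy": 0, "wz": 0},
    {"fingers": -1, "x": 0.0014, "y": 0, "z": 0.0014, "wx": 0, "wy": 0, "wz": 0},
    {"fingers": -1, "x": 0.0016, "y": 0, "z": 0.0016, "wx": 0, "wy": 0, "wz": 0},
    {"fingers": -1, "x": 0.0016, "y": 0, "z": 0.0016, "wx": 0, "wy": 0, "wz": 0}
  ]
}}

```text
time: 13.95
ee_pos: [0.4875, -0.1395, 0.0678]
tcp_rot: [179.8, 45.2, 82.1]
wrist_force: [-1.6, 1.6, 7.2]
opening: 0.0591
```

```bash
python3 - <<'E'
from goal import *
go([.4877,-.1358,.069],R2)
E
```

```text
at [ 0.4875 -0.1395  0.0678] [179.84  45.23  82.12] F [-1.6  1.6  7.2] t 13.95 open 0.0591
need [ 0.0018 -0.0003 -0.0035] [ 0.04  0.23 -0.12]
```

{"api": "play_rows", "payload": {
  "targets": [
    {"fingers": 0.48, "x": 0, "y": 0, "z": 0, "wx": 0, "wy": 0, "wz": 0},
    {"fingers": 0.6, "x": 0, "y": 0, "z": 0, "wx": 0, "wy": 0, "wz": 0},
    {"fingers": 0.8, "x": 0, "y": 0, "z": 0, "wx": 0, "wy": 0, "wz": 0},
    {"fingers": 0.9, "x": 0, "y": 0, "z": 0, "wx": 0, "wy": 0, "wz": 0},
    {"fingers": 0.9, "x": 0, "y": 0, "z": 0, "wx": 0, "wy": 0, "wz": 0}
  ]
}}

```text
time: 14.37
ee_pos: [0.4868, -0.1395, 0.0663]
tcp_rot: [180.0, 45.2, 82.2]
wrist_force: [-0.1, -0.1, 0.9]
opening: 0.0812
```

```bash
python3 - <<'E'
from goal import *
go([.4877,-.1358,.069],R2)
snap("scene","s9");w=snap("wrist","w9")
s=cv2.imread("pics/s9.png")[100:300,120:370]
cv2.imwrite("pics/b9.png",np.hstack([cv2.resize(s,(400,320)),cv2.resize(w[0],(400,320))]))
E
```

```text
at [ 0.4868 -0.1395  0.0663] [180.    45.19  82.21] F [-0.1 -0.1  0.9] t 14.3667 open 0.0812
need [ 0.0007  0.0004 -0.0046] [-0.06  0.19 -0.07]
```

View pics/b9.png

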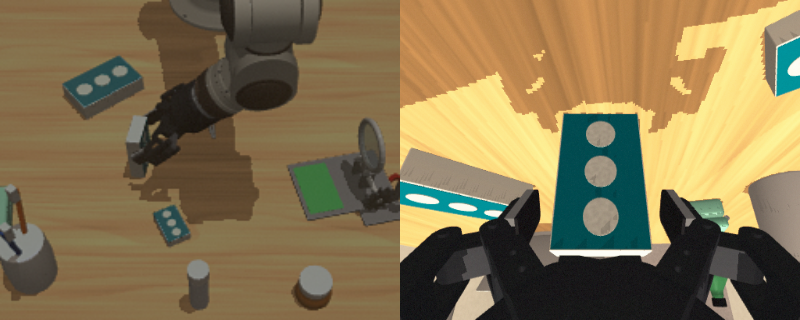

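{"api": "play_rows", "payload": {
  "targets": [
    {"fingers": 0.9, "x": 0, "y": 0, "z": -0.01, "wx": 0, "wy": 0, "wz": 0},
    {"fingers": 0.9, "x": 0, "y": 0, "z": -0.025, "wx": 0, "wy": 0, "wz": 0},
    {"fingers": 0.9, "x": 0, "y": 0, "z": -0.05, "wx": 0, "wy": 0, "wz": 0},
    {"fingers": 0.9, "x": 0, "y": 0, "z": -0.08, "wx": 0, "wy": 0, "wz": 0},
    {"fingers": 0.9, "x": -0.01, "y": 0, "z": -0.11, "wx": 0, "wy": 3, "wz": 0},
    {"fingers": 0.9, "x": -0.03, "y": 0, "z": -0.13, "wx": 0, "wy": 10, "wz": 0},
    {"fingers": 0.9, "x": -0.05, "y": 0, "z": -0.13, "wx": 0, "wy": 17, "wz": 0},
    {"fingers": 0.9, "x": -0.06, "y": 0, "z": -0.13, "wx": 0, "wy": 24, "wz": 0},
    {"fingers": 0.9, "x": -0.06, "y": 0, "z": -0.13, "wx": 0, "wy": 31, "wz": 0},
    {"fingers": 0.9, "x": -0.06, "y": 0, "z": -0.13, "wx": 0, "wy": 38, "wz": 0},
    {"fingers": 0.9, "x": -0.06, "y": 0, "z": -0.13, "wx": 0, "wy": 45, "wz": 0},
    {"fingers": 0.9, "x": -0.06, "y": 0, "z": -0.13, "wx": 0, "wy": 45, "wz": 0},
    {"fingers": 0.9, "x": -0.06, "y": 0, "z": -0.13, "wx": 0, "wy": 45, "wz": 0}
  ]
}}

```text
time: 15.55
ee_pos: [0.4932, -0.0915, 0.2006]
tcp_rot: [180.0, 0.3, 82.0]
wrist_force: [-0.7, 0.8, -0.2]
opening: 0.0811
```

```bash
cat >> goal.py <<'E'
VC=frame([0,0,-1],Wc)
E
python3 - <<'E'
from goal import *
go([.4861,-.143,.20],VC)
snap("scene","s10");snap("top","t10");w=snap("wrist","w10")
s=cv2.imread("pics/s10.png")[100:300,120:370]
cv2.imwrite("pics/b10.png",np.hstack([cv2.resize(s,(400,320)),cv2.resize(w[0],(400,320))]))
M,K=w[2:]
P=cloud(w[1],M,K);m=(P[...,2]>.088)&(P[...,2]<.105)&(abs(P[...,0]-.486)<.08)&(abs(P[...,1]+.143)<.06)&(w[1]>0)
print(m.sum(),np.median(P[m],0) if m.any() else 0)
if m.any():print(cv2.minAreaRect((P[m][:,:2]*1000).astype(np.float32)))
E
```

```text
at [ 0.4932 -0.0915  0.2006] [179.99   0.31  82.03] F [-0.7  0.8 -0.2] t 15.55 open 0.0811
need [-0.052   0.0001  0.0009] [ 0.01  0.31 -0.27]
1614 [ 0.48660042 -0.14031129  0.09487824]
((486.5313415527344, -141.83432006835938), (24.38176727294922, 59.929786682128906), 81.99575805664062)
```

View pics/b10.png

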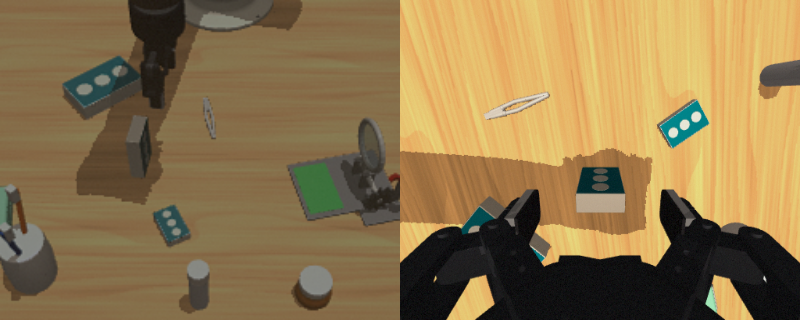

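```bash
python3 - <<'E'
from goal import *
go([.4865,-.142,.071],VC)
E
```

```text
at [ 0.4935 -0.0895  0.2001] [-179.95    0.31   82.26] F [0.8 0.1 0.5] t 15.7 open 0.0813
need [-0.0523  0.0002  0.1294] [-0.05  0.31 -0.04]
```

{"api": "play_rows", "payload": {
  "targets": [
    {"fingers": 0.9, "x": -0.03, "y": 0, "z": 0.01, "wx": 0, "wy": 0.3, "wz": 0},
    {"fingers": 0.9, "x": -0.051, "y": 0, "z": 0.02, "wx": 0, "wy": 0.3, "wz": 0},
    {"fingers": 0.9, "x": -0.051, "y": 0, "z": 0.045, "wx": 0, "wy": 0.3, "wz": 0},
    {"fingers": 0.9, "x": -0.051, "y": 0, "z": 0.06, "wx": 0, "wy": 0.3, "wz": 0},
    {"fingers": 0.9, "x": -0.051, "y": 0, "z": 0.06, "wx": 0, "wy": 0.3, "wz": 0}
  ]
}}

```text
time: 16.12
ee_pos: [0.4853, -0.1396, 0.137]
tcp_rot: [-179.7, -0.1, 82.3]
wrist_force: [-0.1, 0.3, 0.1]
opening: 0.0812
```

```bash
python3 - <<'E'
from goal import *
go([.4865,-.142,.071],VC)
w=snap("wrist","w11")
M,K=w[2:]
P=cloud(w[1],M,K);m=(P[...,2]>.088)&(P[...,2]<.105)&(abs(P[...,0]-.486)<.034)&(abs(P[...,1]+.143)<.03)&(w[1]>0)
print(m.sum(),np.median(P[m],0) if m.any() else 0)
if m.any():print(cv2.minAreaRect((P[m][:,:2]*1000).astype(np.float32)))
E
```

```text
at [ 0.4853 -0.1396  0.137 ] [-1.7967e+02 -7.0000e-02  8.2290e+01] F [-0.1  0.3  0.1] t 16.1167 open 0.0812
need [-0.0023  0.0019  0.066 ] [-0.33 -0.07 -0.01]
3170 [ 0.48680178 -0.14086876  0.09489519]
((486.6168212890625, -142.05799865722656), (24.75801658630371, 60.48113250732422), 81.5348129272461)
```

View pics/w11.png

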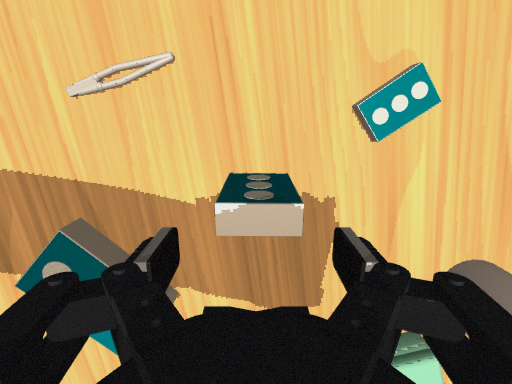

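Carton top is at image (260,218), centred between the jaws (at columns 165 and 348). Descend and close.

{"api": "play_rows", "payload": {
  "targets": [
    {"fingers": 0.9, "x": -0.002, "y": 0.001, "z": 0.02, "wx": 0, "wy": 0, "wz": 0},
    {"fingers": 0.9, "x": -0.002, "y": 0.001, "z": 0.04, "wx": 0, "wy": 0, "wz": 0},
    {"fingers": 0.9, "x": -0.002, "y": 0.001, "z": 0.058, "wx": 0, "wy": 0, "wz": 0},
    {"fingers": 0.9, "x": -0.002, "y": 0.001, "z": 0.065, "wx": 0, "wy": 0, "wz": 0},
    {"fingers": 0.9, "x": -0.002, "y": 0.001, "z": 0.065, "wx": 0, "wy": 0, "wz": 0},
    {"fingers": 0.7, "x": -0.002, "y": 0.001, "z": 0.065, "wx": 0, "wy": 0, "wz": 0},
    {"fingers": 0.6, "x": -0.002, "y": 0.001, "z": 0.065, "wx": 0, "wy": 0, "wz": 0},
    {"fingers": 0.5, "x": -0.002, "y": 0.001, "z": 0.065, "wx": 0, "wy": 0, "wz": 0},
    {"fingers": 0.4, "x": -0.002, "y": 0.001, "z": 0.065, "wx": 0, "wy": 0, "wz": 0},
    {"fingers": 0, "x": -0.002, "y": 0.001, "z": 0.065, "wx": 0, "wy": 0, "wz": 0},
    {"fingers": -1, "x": -0.002, "y": 0.001, "z": 0.065, "wx": 0, "wy": 0, "wz": 0},
    {"fingers": -1, "x": -0.002, "y": 0.001, "z": 0.065, "wx": 0, "wy": 0, "wz": 0}
  ],
  "grip_force": 45
}}

```text
time: 17.17
ee_pos: [0.4878, -0.1428, 0.0771]
tcp_rot: [179.9, -0.1, 82.2]
wrist_force: [-2.0, 2.2, 6.0]
opening: 0.0592
```

```bash
python3 - <<'E'
from goal import *
go([.4865,-.142,.18],VC)
p,R,o=cur(bot)
# place: carton centre at pad x=+.004
off=R.inv().apply(np.array([.4866,-.142,.048])-p);print(off)
W_=padw(.004,0,.052)-V.apply(off); print(W_)
go(W_+[0,0,.12],V);go(W_,V)
E
```

```text
at [ 0.4878 -0.1428  0.0771] [ 1.799e+02 -1.000e-01  8.220e+01] F [-2.   2.2  6. ] t 17.1667 open 0.0592
need [ 0.0008 -0.0012 -0.1029] [ 0.1 -0.1 -0.1]
[ 0.00057987 -0.00135743  0.02907479]
[0.54314926 0.16174081 0.08107479]
at [ 0.4878 -0.1428  0.0771] [ 1.799e+02 -1.000e-01  8.220e+01] F [-2.   2.2  6. ] t 17.1667 open 0.0592
need [ 0.3094  0.0137 -0.1234] [  0.12  -0.08 -20.75]
at [ 0.4878 -0.1428  0.0771] [ 1.799e+02 -1.000e-01  8.220e+01] F [-2.   2.2  6. ] t 17.1667 open 0.0592
need [ 0.3092  0.0135 -0.0034] [  0.12  -0.08 -20.75]
```

{"api": "play_rows", "payload": {
  "targets": [
    {"fingers": -1, "x": 0, "y": 0, "z": -0.02, "wx": 0, "wy": 0, "wz": 0},
    {"fingers": -1, "x": 0, "y": 0, "z": -0.055, "wx": 0, "wy": 0, "wz": 0},
    {"fingers": -1, "x": 0.02, "y": 0, "z": -0.085, "wx": 0, "wy": 0, "wz": -2},
    {"fingers": -1, "x": 0.05, "y": 0.002, "z": -0.1, "wx": 0, "wy": 0, "wz": -4},
    {"fingers": -1, "x": 0.08, "y": 0.004, "z": -0.1, "wx": 0, "wy": 0, "wz": -6},
    {"fingers": -1, "x": 0.11, "y": 0.006, "z": -0.1, "wx": 0, "wy": 0, "wz": -8},
    {"fingers": -1, "x": 0.14, "y": 0.008, "z": -0.1, "wx": 0, "wy": 0, "wz": -10},
    {"fingers": -1, "x": 0.17, "y": 0.01, "z": -0.1, "wx": 0, "wy": 0, "wz": -12},
    {"fingers": -1, "x": 0.2, "y": 0.011, "z": -0.1, "wx": 0, "wy": 0, "wz": -14},
    {"fingers": -1, "x": 0.23, "y": 0.012, "z": -0.1, "wx": 0, "wy": 0, "wz": -16},
    {"fingers": -1, "x": 0.26, "y": 0.013, "z": -0.1, "wx": 0, "wy": 0, "wz": -18},
    {"fingers": -1, "x": 0.28, "y": 0.0135, "z": -0.1, "wx": 0, "wy": 0, "wz": -20.7},
    {"fingers": -1, "x": 0.295, "y": 0.0135, "z": -0.1, "wx": 0, "wy": 0, "wz": -20.7},
    {"fingers": -1, "x": 0.304, "y": 0.0135, "z": -0.1, "wx": 0, "wy": 0, "wz": -20.7},
    {"fingers": -1, "x": 0.309, "y": 0.0135, "z": -0.1, "wx": 0, "wy": 0, "wz": -20.7},
    {"fingers": -1, "x": 0.309, "y": 0.0135, "z": -0.09, "wx": 0, "wy": 0, "wz": -20.7},
    {"fingers": -1, "x": 0.309, "y": 0.0135, "z": -0.08, "wx": 0, "wy": 0, "wz": -20.7},
    {"fingers": -1, "x": 0.309, "y": 0.0135, "z": -0.08, "wx": 0, "wy": 0, "wz": -20.7},
    {"fingers": -1, "x": 0.309, "y": 0.0135, "z": -0.08, "wx": 0, "wy": 0, "wz": -20.7}
  ]
}}

```text
time: 18.75
ee_pos: [0.5421, 0.1604, 0.1551]
tcp_rot: [-179.9, -0.1, 102.8]
wrist_force: [1.1, -0.6, 0.2]
opening: 0.0591
```

```bash
python3 - <<'E'
from goal import *
go([.5431,.1617,.0811],V)
t=snap("scene","s12");w=snap("wrist","w12")
s=t[0][100:260,250:410]
cv2.imwrite("pics/b12.png",np.hstack([cv2.resize(s,(380,380),interpolation=cv2.INTER_CUBIC),cv2.resize(w[0],(420,380))]))
im,d,M,K=w
P=cloud(d,M,K);
m=(P[...,2]>.16)&(P[...,2]<.195)&(abs(P[...,0]-.543)<.04)&(abs(P[...,1]-.162)<.03)&(d>0)
if m.any():
    r=cv2.minAreaRect((P[m][:,:2]*1000).astype(np.float32));print(m.sum(),np.median(P[m],0),r)
    q=np.array([*r[0],0])/1000-PAD;print("pad xy",q@XP,q@YP)
E
```

```text
at [0.5421 0.1604 0.1551] [-1.7993e+02 -8.0000e-02  1.0283e+02] F [ 1.1 -0.6  0.2] t 18.75 open 0.0591
need [0.0009 0.0014 0.074 ] [-0.07 -0.08 -0.12]
9729 [0.54254023 0.16510374 0.17381743] ((545.106201171875, 162.41795349121094), (80.5276870727539, 26.982412338256836), 12.968478202819824)
pad xy 0.00435850670985037 0.0034163482963857268
```

View pics/b12.png

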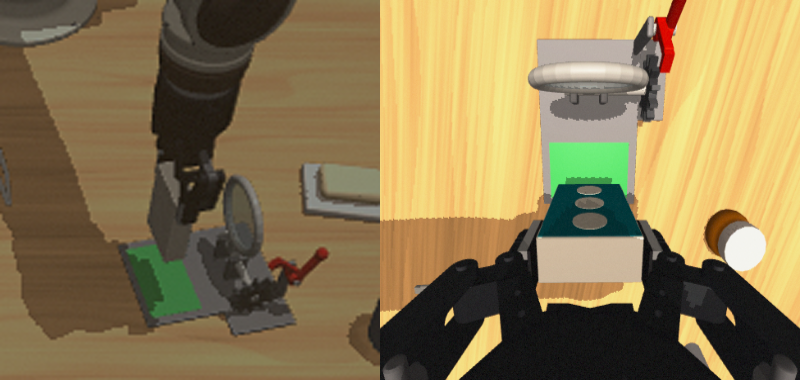

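{"api": "play_rows", "payload": {
  "targets": [
    {"fingers": -1, "x": 0.001, "y": 0.001, "z": 0.015, "wx": 0, "wy": 0, "wz": 0},
    {"fingers": -1, "x": 0.001, "y": 0.001, "z": 0.035, "wx": 0, "wy": 0, "wz": 0},
    {"fingers": -1, "x": 0.001, "y": 0.001, "z": 0.055, "wx": 0, "wy": 0, "wz": 0},
    {"fingers": -1, "x": 0.001, "y": 0.001, "z": 0.066, "wx": 0, "wy": 0, "wz": 0},
    {"fingers": -1, "x": 0.001, "y": 0.001, "z": 0.07, "wx": 0, "wy": 0, "wz": 0},
    {"fingers": -1, "x": 0.001, "y": 0.001, "z": 0.072, "wx": 0, "wy": 0, "wz": 0},
    {"fingers": -1, "x": 0.001, "y": 0.001, "z": 0.072, "wx": 0, "wy": 0, "wz": 0},
    {"fingers": -1, "x": 0.001, "y": 0.001, "z": 0.072, "wx": 0, "wy": 0, "wz": 0}
  ]
}}

```text
time: 19.52
ee_pos: [0.544, 0.1629, 0.0855]
tcp_rot: [179.9, -0.1, 102.9]
wrist_force: [-0.3, -0.2, -1.6]
opening: 0.0593
```

```bash
python3 - <<'E'
from goal import *
go([.5431,.1617,.0811],V)
w=snap("wrist","w13")
im,d,M,K=w
P=cloud(d,M,K)
m=(P[...,2]>.09)&(P[...,2]<.11)&(abs(P[...,0]-.543)<.028)&(abs(P[...,1]-.162)<.03)&(d>0)
print(np.median(P[m],0))
E
```

```text
at [0.544  0.1629 0.0855] [ 1.7987e+02 -1.0000e-01  1.0290e+02] F [-0.3 -0.2 -1.6] t 19.5167 open 0.0593
need [-0.001  -0.0011  0.0044] [ 0.13 -0.1  -0.05]
[0.54288711 0.16650439 0.10328628]
```

View pics/w13.png

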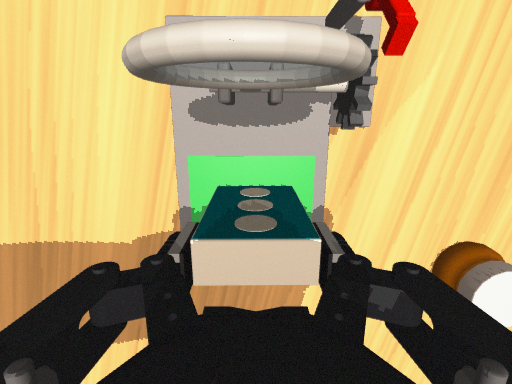

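{"api": "play_rows", "payload": {
  "targets": [
    {"fingers": -1, "x": 0, "y": 0, "z": 0.001, "wx": 0, "wy": 0, "wz": 0},
    {"fingers": -1, "x": 0, "y": 0, "z": 0.002, "wx": 0, "wy": 0, "wz": 0},
    {"fingers": -1, "x": 0, "y": 0, "z": 0.003, "wx": 0, "wy": 0, "wz": 0},
    {"fingers": -1, "x": 0, "y": 0, "z": 0.0035, "wx": 0, "wy": 0, "wz": 0},
    {"fingers": -1, "x": 0, "y": 0, "z": 0.0035, "wx": 0, "wy": 0, "wz": 0},
    {"fingers": -1, "x": 0, "y": 0, "z": 0.0035, "wx": 0, "wy": 0, "wz": 0}
  ]
}}

```text
time: 20.07
ee_pos: [0.5435, 0.1629, 0.0812]
tcp_rot: [179.9, -0.1, 102.9]
wrist_force: [-1.1, 0.3, 3.8]
opening: 0.0593
```

```bash
python3 - <<'E'
from goal import *
go([.5431,.1617,.0811],V)
im,d,M,K=snap("wrist","w14")
P=cloud(d,M,K)
m=(P[...,2]>.09)&(P[...,2]<.11)&(abs(P[...,0]-.543)<.028)&(abs(P[...,1]-.162)<.03)&(d>0)
print(np.median(P[m],0))
E
```

```text
at [0.5435 0.1629 0.0812] [ 1.7993e+02 -1.0000e-01  1.0291e+02] F [-1.1  0.3  3.8] t 20.0667 open 0.0593
need [-0.001  -0.0007  0.0001] [ 0.07 -0.1  -0.04]
[0.54304003 0.16575552 0.09907921]
```

Contact at 3.8 N, at the expected height. Release slowly.

{"api": "play_rows", "payload": {
  "targets": [
    {"fingers": 0.46, "x": 0, "y": 0, "z": 0, "wx": 0, "wy": 0, "wz": 0},
    {"fingers": 0.52, "x": 0, "y": 0, "z": 0, "wx": 0, "wy": 0, "wz": 0},
    {"fingers": 0.6, "x": 0, "y": 0, "z": 0, "wx": 0, "wy": 0, "wz": 0},
    {"fingers": 0.75, "x": 0, "y": 0, "z": 0, "wx": 0, "wy": 0, "wz": 0},
    {"fingers": 0.85, "x": 0, "y": 0, "z": 0, "wx": 0, "wy": 0, "wz": 0},
    {"fingers": 0.85, "x": 0, "y": 0, "z": 0, "wx": 0, "wy": 0, "wz": 0},
    {"fingers": 0.85, "x": 0, "y": 0, "z": -0.01, "wx": 0, "wy": 0, "wz": 0},
    {"fingers": 0.85, "x": 0, "y": 0, "z": -0.03, "wx": 0, "wy": 0, "wz": 0},
    {"fingers": 0.85, "x": 0, "y": 0, "z": -0.06, "wx": 0, "wy": 0, "wz": 0},
    {"fingers": 0.85, "x": 0, "y": 0, "z": -0.1, "wx": 0, "wy": 0, "wz": 0},
    {"fingers": 0.85, "x": -0.04, "y": 0, "z": -0.12, "wx": 0, "wy": 0, "wz": 0},
    {"fingers": 0.85, "x": -0.08, "y": 0, "z": -0.12, "wx": 0, "wy": 0, "wz": 0},
    {"fingers": 0.85, "x": -0.1, "y": 0, "z": -0.12, "wx": 0, "wy": 0, "wz": 0},
    {"fingers": 0.85, "x": -0.1, "y": 0, "z": -0.12, "wx": 0, "wy": 0, "wz": 0}
  ]
}}

```text
time: 21.28
ee_pos: [0.5666, 0.0616, 0.202]
tcp_rot: [179.9, -0.0, 102.7]
wrist_force: [0.4, -0.1, -0.2]
opening: 0.079
```

```bash
python3 - <<'E'
from goal import *
go([.5431,.1617,.2],V)
s=snap("scene","s15");snap("top","t15");w=snap("wrist","w15")
im,d,M,K=w
P=cloud(d,M,K)
m=(P[...,2]>.09)&(P[...,2]<.11)&(abs(P[...,0]-.543)<.06)&(abs(P[...,1]-.162)<.04)&(d>0)
q=P-PAD;m&=(q@XP>-.04)
r=cv2.minAreaRect((P[m][:,:2]*1000).astype(np.float32));c=np.array([*r[0],0])/1000-PAD
print("top",np.median(P[m],0),r,"pad xy",c@XP,c@YP)
X=cloud(s[1],s[2],s[3]);q=X-PAD;x=q@XP;y=q@YP;z=X[...,2]
mm=(abs(y)<.05)&(x>-.11)&(x<-.05)&(z>.045)&(z<.16)&(s[1]>0)
print("lens slope",np.polyfit(z[mm],x[mm],1),z[mm].max())
# look for bystanders displacement
a=load("pics/scene0.npz")[0];
cv2.imwrite("pics/b15.png",np.hstack([cv2.resize(s[0][140:260,280:400],(390,390),interpolation=cv2.INTER_CUBIC),cv2.resize(im,(410,390))]))
cv2.imwrite("pics/s15b.png",cv2.resize(s[0],(780,585)))
E
```

```text
at [0.5666 0.0616 0.202 ] [ 1.7986e+02 -3.0000e-02  1.0271e+02] F [ 0.4 -0.1 -0.2] t 21.2833 open 0.079
need [ 0.1028 -0.0009  0.002 ] [ 0.14 -0.03 -0.24]
top [0.5426324  0.16240942 0.09897249] ((542.6336669921875, 162.45919799804688), (60.100006103515625, 24.184389114379883), 12.825023651123047) pad xy 0.0037642146482541367 0.001015943471238343
lens slope [-0.01584478 -0.07742713] 0.14521556344764733
```

View pics/b15.png

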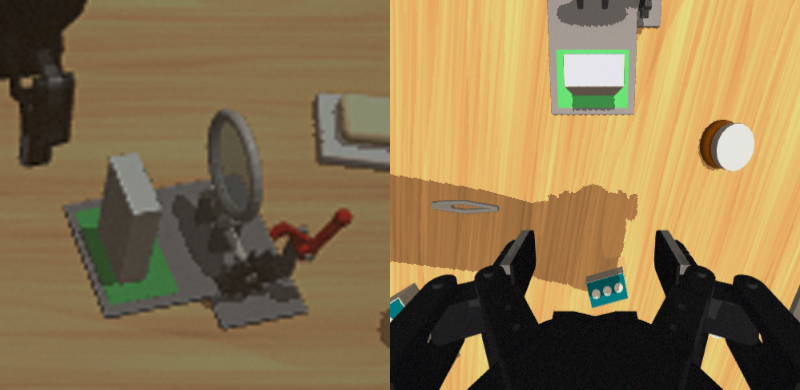

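View pics/s15b.png

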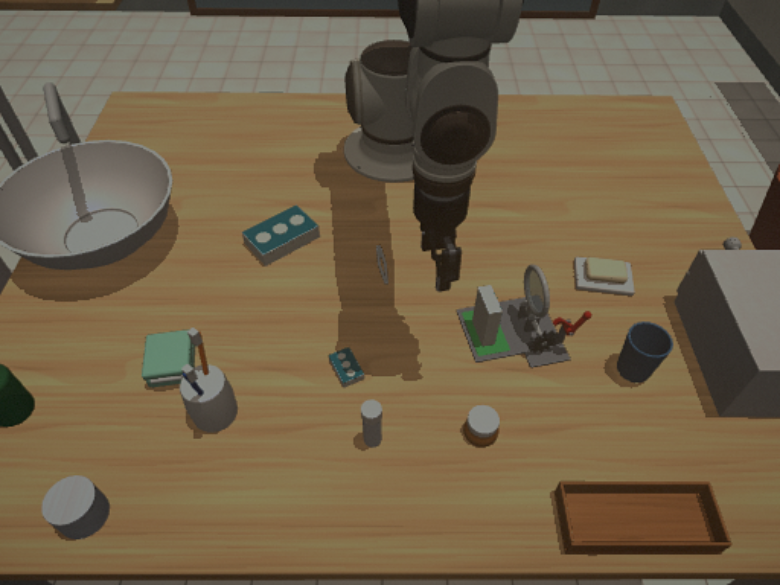

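```bash
python3 - <<'E'
from workcell import bot
print(bot.job_done())
E
```

```text
the job is handed in; nothing more can be done
None
```

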